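Clamp a steel rod in the V-block against its stop

ROBOT

A 6-joint arm with a two-finger parallel gripper is mounted at the origin on the work surface. World frame = base frame: x ahead of the robot, y to its left, z up, the work surface at z = 0. Lengths are in mm, angles in rad, forces in N, time in s.
With the tool pointing down it reaches from about 350 to 775 mm from the base axis. Payload 7.3 kg.
Tool frame: the origin (TCP) lies on the centre line of the jaws, within the pads' length; the fingertips stand 22 mm ahead of it and the grasp point (between the pads) lies 3 mm ahead of it (bot.finger_overhang is the distance from the TCP to the fingertips, in mm); y points along the fingers, z is the direction in which the jaws open and shut, and the axes are right-handed (so a half turn about y gives the same grasp; the last joint's range is limited). The gripper opens to 92 mm and grips with 3 to 60 N. Pads are 19 mm wide; open, the fingers measure 130 mm over their backs; the gripper's body (75 mm by 190 mm) begins 47 mm behind the grasp point.
Start: joints at [-1.471, 0.342, 1.524, -0, 1.275, -0.146], TCP at [127.771, -509.232, 248.741] pointing down, gripper open.
Joint ranges: [-2.53, 2.53], [-0.77, 2.02], [0.04, 2.7], [-1, 4.14], [0.28, 2.66], [-3.11, 3.11]. Speed limits (rad/s): [2.57, 2.57, 3.14, 3.14, 3.14, 3.14].

INTERFACE

Orientations are given as [roll, pitch, yaw] about the fixed x, y, z axes, in that order (R = Rz(yaw) Ry(pitch) Rx(roll)).
In Python, from plant import bot, viewer, find_in, spot_point gives the robot as it stands.
- The arm moves only by the tool send_rows, never from a script. Its argument "moves" is a list of rows, each a list of 3 entries, a list of its own where there are three numbers: the shift along the tool's x, y, z in mm, then the turn, a rotation vector about the tool's x, y, z in degrees, then the finger opening in mm, from 0 to 91.8. A call has 1 to 20 rows; each row shifts and turns the pose as measured when the row begins, along the tool's axes as they then stand; what a row does not reach is not made up. A row lasts 1/8 s, in which the tool goes at most 62.5 mm and 10.7 degrees, less where a joint would pass 70% of its speed; a pose out of reach is approached as far as the arm can. A call with a gripper value outside its range is refused whole. The fingers move at their own pace and stop on an object; the grip force is fixed at half the most. Time passes only in rows, so rows that do not move let the fingers close. It gives the time, the measured TCP pose, the force and the opening at its end, in the units of the state.
- bot.get_obs(): the state, without advancing time (a new reading comes with each control period).
- viewer.capture(name): name is "scene" or "top" or "wrist"; returns the picture (420x560x3 uint8, blue, green, red); there is no depth.
- viewer.camera_model(name): a dict with "fx", "fy", "cx", "cy" (pixels), "rvec" (rotation vector, rad) and "tvec" (3), from world to camera coordinates, as OpenCV has them. Camera axes: x right, y down, z forward; pixel columns grow to the right and rows downward; lengths in mm; the calibration is good to about 2 mm. A picture is of the moment at which its call begins: read the wrist's pose just before it. camera_model takes no time and is no camera call; for the wrist camera it gives the pose at the moment of the call.
- bot.close_job(): hands the job in, once; it reports no verdict.
Trained networks look in the newest picture that a camera, given by its name, has taken for a name from the list of things; names that differ only in an ending like _2 or _b are one class to them, and where a whole thing is asked for, a point or a joint stands for the part that bears it (a point fixed in the world has none). Each returns a list of dicts, best first, with "conf" (0 to 1); they miss things now and then, are a little off and sometimes report something else, mostly with a low value. They report only what shows in the picture. A call takes as long as a camera call. They do not tell look-alikes from the thing itself.
- find_in(camera, thing): "extent" ([centre column, centre row, width, height] in pixels, round what is visible of it).
- spot_point(camera, thing): "point" ([column, row] in pixels: a listed point, or the origin of a listed thing).
The state is a dict: "time": time; "joint_positions": joint angles; "dq": joint speeds; "tau": joint torques, N m; "tool_pos": TCP position; "tcp_rot": TCP orientation; "contact_force": force on the tool from outside, world axes, zero at the start; "moment": the same for the moment, N m; "grip_width": finger opening in mm.
Only numpy, scipy, OpenCV 4.12 (cv2) and the standard library are available. Lean on these libraries where they do the work, as an engineer would, in place of code of your own. Each camera call takes 0.05 s, during which the arm holds its last target.

TASK

Get the steel rod ready for measuring: first back the red clamp knob off, turning it anticlockwise all the way to its open stop. Take the steel rod (not the brass one) from the green tray, lay it in the open part of the V-groove and let go of it, then push it gently along the groove, under the bridge, until it is home against the end stop, and turn the knob clockwise all the way to its closed stop so that the rod is clamped. Leave the brass rod, flange, reservoir and coupling where they are.

Things in the scene. Friction and masses are not known exactly. Their poses are not given: they have to be found in the camera images.
- fixture: V-block clamp fixture, fixed. Origin: centre of the underside of its 260 x 110 x 12 mm base plate; x along the 90 degree groove to the stop, z up. Block x -100 to 100, 50 wide; groove along y = 0, lips 21 apart at z 45, block beside them z 36. A 22 mm rod in it has its axis at z 50. Black bridge over it: x 35 to 65, |y| to 38 (feet to 52), z 70 to 84; red knob above it, to z 122 (mm).
- stop: Steel end stop plate across the groove's end, part of the fixture, 10 x 50 x 46 mm, its top 58 mm above the table. Origin at the middle of the lower edge of the face that the rod meets (fixture x 100, z 12 mm); same axes as the fixture.
- groove_stop (a point): Point on the stop's face on the axis of a rod lying in the groove (fixture x 100, y 0, z 50 mm); axes as the fixture. A rod that is home has its end face here and its centre 75 mm back (fixture x 25 mm).
- groove_open (a point): Point on the axis of a rod lying in the open part of the groove (fixture x -50, y 0, z 50 mm), axes as the fixture. A rod centred here stops 10 mm short of the bridge, with room for a gripper beside the knob.
- clamp_knob (a joint): Angle of the clamp's cam knob, rad: 0 = at its open stop, 1.45 = at its closed stop; grows clockwise seen from above. Stays where it is left (friction 0.07 N m, up to 0.12 near the closed stop with a rod in). Lowers a brass pad: 3 mm clear above a rod at 0, pressed on it by a stiff spring with about 12 N at 1.45. Starts between 0.7 and 1.4.
- knob_grip (a point): Point on the knob's vertical axis at mid height of its red bar (fixture x 50, y 0, z 111 mm). Turns with the knob: the bar is 46 mm long along this point's x, 12 mm thick along its y, 22 mm high (100 to 122 mm over the table), white mark at its +x end. At joint 0 its x is the fixture's y (bar across the groove). A 22 mm hub lies under the bar.
- pad: Brass clamp pad under the bridge, 16 mm across, 4 mm thick; origin at the centre of its underside, 64 mm over the table with the knob fully open.
- tray: Green printed tray, fixed, 190 x 150 x 30 mm, origin at the centre of its underside, x along its two rod slots (centre lines y +37.5 and -37.5 mm). The slots, 24 mm wide, hold the rods' ends between walls as high as the rods' tops (30 mm); across the middle, x -35 to +35 mm, an open finger trough (floor z 4 mm) leaves the rods' middles free to grip.
- rod: The steel rod, bright grey, 22 mm diameter, 150 mm long, about 0.45 kg, both ends alike. Origin at its centre, x along its axis (it may roll about x). It starts in one of the two tray slots, axis 19 mm over the table.
- brass_rod: Brass-coloured rod of the same size and shape in the other tray slot, about 0.48 kg; to be left there. Origin at its centre, x along its axis.
- flange: Dark steel pipe flange standing on the table, 90 mm across, 26 mm high, origin under its centre; leave alone.
- reservoir: White plastic screw-top reservoir, 64 mm across, 85 mm high, origin under its centre; leave alone.
- coupling: Small aluminium shaft coupling with a red band, standing, 27 mm across, 36 mm high, origin under its centre; leave alone.
Things that resemble listed ones, but are neither listed nor needed, are in the scene too. There is more than one size of the rod; the job needs the smallest.

How it is judged:
By the outcome, as a careful person would: the job done as asked, in the order asked, and still so for the second after the job is handed in, with the robot touching nothing.
It also fails if it takes over 72 s, if anything falls off the work surface, if the arm or the gripper's body presses on something with over 40 N, if the wrist force passes 120 N, or if a joint passes its speed limit or range.

## Working session

There is one attempt and no reset: what is moved stays moved. The work goes in short steps, Python scripts to look and compute and a tool call to move; the robot and the scene stay as the last step left them, time stands still between calls to the robot, and variables do not carry over. Pictures are saved under pics/ and viewed, and the job is handed in when it is done.

Besides the shell and the picture viewer there is one more tool, called after "Emit:" as name(argument=value, ...), one argument or row to a line, values as JSON. send_rows: Moves the arm, as the interface text tells. Its arguments: {"type":"object","properties":{"moves":{"type":"array","items":{"type":"array"}}},"required":["moves"]}

```bash
ls; mkdir -p pics; python3 - <<'E'
from plant import bot, viewer, find_in, spot_point
import cv2
print(bot.get_obs())
for n in ("scene","top","wrist"):
    im=viewer.capture(n); cv2.imwrite(f"pics/{n}0.png",im); print(n,viewer.camera_model(n))
E
```

```text
pics
{'time': 0.0, 'joint_positions': array([-1.47097201e+00,  3.42680726e-01,  1.52504352e+00,  5.84899323e-06,
        1.27535573e+00, -1.45973362e-01]), 'dq': array([-0.00037752,  0.00034738, -0.00072752, -0.00019407, -0.00197333,
        0.00101689]), 'tau': array([ 1.17739437e-03, -4.31246495e+01, -2.44222856e+01,  7.18026306e-02,
        5.59141603e-02, -1.36496360e-04]), 'tool_pos': array([ 127.74741193, -508.83498885,  248.0574684 ]), 'tcp_rot': array([-1.57226703e+00,  2.21874060e-04, -2.89579684e+00]), 'contact_force': array([-0.65303824, -0.50983637,  0.02663008]), 'moment': array([ 0.02843482, -0.03711098,  0.00629131]), 'grip_width': 91.8014939979368}
scene {'fx': 482.18184168041864, 'fy': 482.18184168041864, 'cx': 274.4777031064499, 'cy': 209.42102267976244, 'rvec': array([ 1.62032363,  1.59131407, -0.85022383]), 'tvec': array([  88.56528272, -191.56295475, 1636.53368563])}
top {'fx': 521.4887421930543, 'fy': 521.4887421930543, 'cx': 274.50328157817887, 'cy': 207.55115791274235, 'rvec': array([ 2.24802642, -1.93709083,  0.22538611]), 'tvec': array([-158.43536548,  524.08601072, 1119.67931646])}
wrist {'fx': 289.9450712579427, 'fy': 289.9450712579427, 'cx': 284.1999412122577, 'cy': 206.35446560195504, 'rvec': array([-2.28087945,  1.77857321,  0.27178693]), 'tvec': array([-524.15162724,  -37.32998221,  391.4261504 ])}
```

View pics/scene0.png

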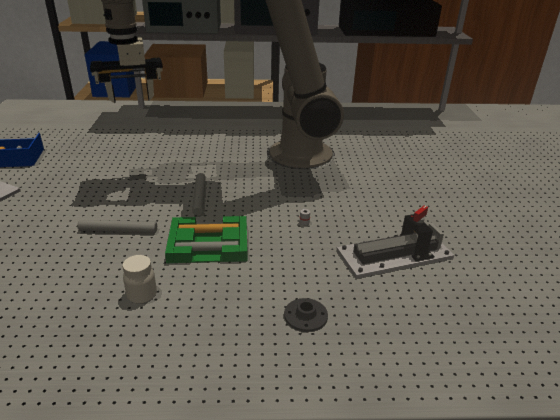

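View pics/top0.png

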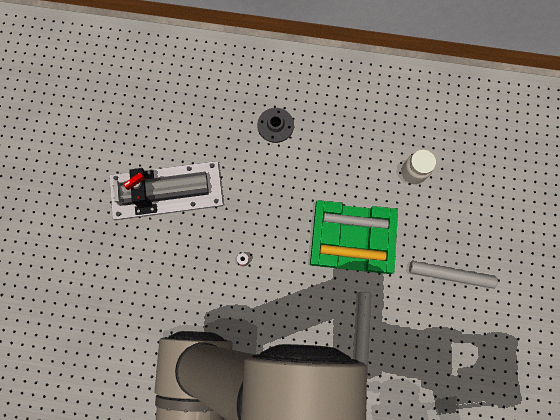

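View pics/wrist0.png

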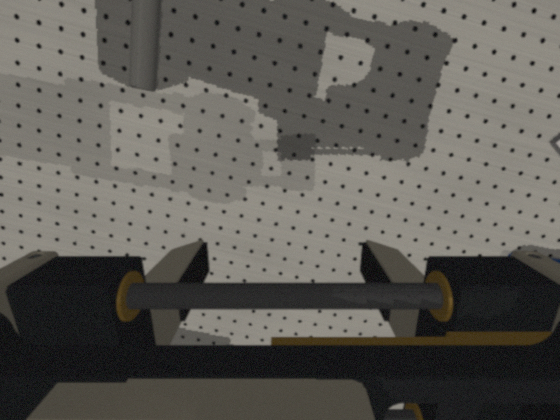

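The steel rod lies in the tray slot at top-image (355,220), with the brass rod at (353,253). The fixture is at about (167,190), its stop end to the left. The two loose grey rods are decoys. Next I'll measure.

```bash
cat > h.py <<'E'
import numpy as np, cv2
from scipy.spatial.transform import Rotation as R
from plant import bot, viewer, find_in, spot_point
def w(cm,p,z):
    K=np.array([[cm['fx'],0,cm['cx']],[0,cm['fy'],cm['cy']],[0,0,1]])
    Rm=cv2.Rodrigues(cm['rvec'])[0]; c=-Rm.T@cm['tvec']
    d=Rm.T@np.linalg.inv(K)@np.array([p[0],p[1],1.]); return c+d*(z-c[2])/d[2]
def pr(cm,P):
    K=np.array([[cm['fx'],0,cm['cx']],[0,cm['fy'],cm['cy']],[0,0,1]])
    return cv2.projectPoints(np.float64(P).reshape(-1,3),cm['rvec'],cm['tvec'],K,None)[0].reshape(-1,2)
def pose():
    o=bot.get_obs(); return o,R.from_euler('xyz',o['tcp_rot'])
E
python3 - <<'E'
from h import *
np.set_printoptions(precision=1,suppress=True)
im=viewer.capture("top"); cm=viewer.camera_model("top")
Z=dict(fixture=0,groove_stop=50,groove_open=50,knob_grip=111,stop=12,tray=0,rod=19,brass_rod=19,flange=0,reservoir=0,coupling=0)
for t,z in Z.items():
    for r in spot_point("top",t)[:3]:
        print(t,round(r['conf'],2),np.array(r['point']),w(cm,r['point'],z))
cv2.imwrite("pics/fx.png",cv2.resize(im[150:230,100:235],None,fx=5.9,fy=5.9,interpolation=cv2.INTER_CUBIC))
cv2.imwrite("pics/tr.png",cv2.resize(im[190:285,300:410],None,fx=6,fy=6,interpolation=cv2.INTER_CUBIC))
E
```

```text
fixture 0.74 [415.3 175. ] [ 685.6 -402.3    0. ]
fixture 0.61 [162.3 189.7] [558.7 194.4   0. ]
groove_stop 0.84 [120.5 192. ] [527.7 275.3  50. ]
groove_open 0.6 [183.  183.9] [567.9 137.5  50. ]
groove_open 0.37 [413.6 172.9] [ 673.3 -385.9   50. ]
knob_grip 0.66 [132.3 178.7] [547.9 235.9 111. ]
knob_grip 0.46 [411.8 173.9] [ 649.8 -367.7  111. ]
stop 0.47 [123.5 194.5] [530.8 279.7  12. ]
tray 0.61 [354.5 238.8] [ 508.7 -274.5    0. ]
rod 0.74 [451.3 273.8] [ 457.6 -499.6   19. ]
rod 0.7 [364.1 335.7] [ 292.  -317.7   19. ]
rod 0.66 [352.7 223.9] [ 539.4 -263.8   19. ]
brass_rod 0.74 [354.1 252.9] [ 472.4 -274.7   19. ]
flange 0.61 [274.3 126.7] [757.4 -47.1   0. ]
reservoir 0.87 [414.3 173.2] [ 689.8 -399.5    0. ]
coupling 0.44 [243.2 257. ] [427.7 -22.9   0. ]
```

View pics/fx.png

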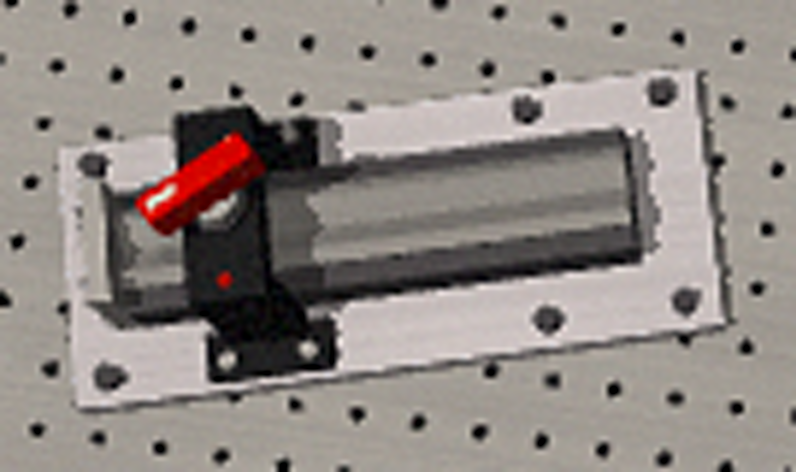

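View pics/tr.png

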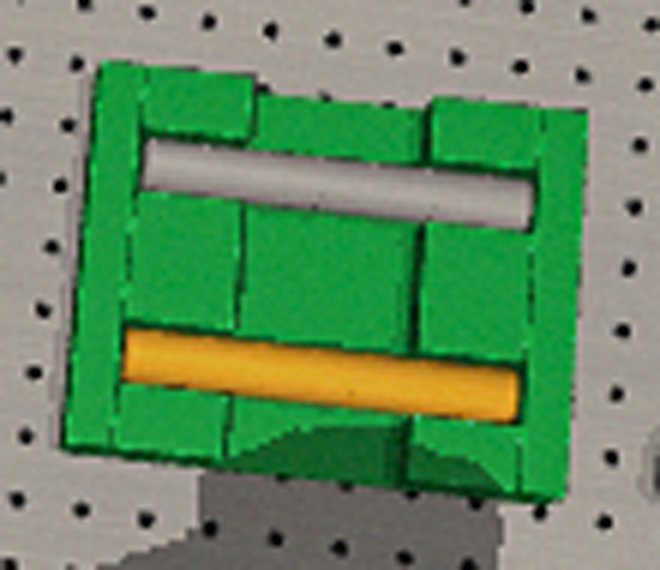

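```bash
python3 - <<'E'
from h import *
from scipy.optimize import least_squares
np.set_printoptions(precision=1,suppress=True)
cm=viewer.camera_model("top")
def un(p,s,o): return (np.array(p,float)+.5)/s-.5+np.array(o)
# fixture corners order: stop-far(-y), open-far, open-near, stop-near
px=un([(60,149),(698,71),(730,323),(80,410)],5.9,(100,150))
L=np.array([(130,-55,12),(-130,-55,12),(-130,55,12),(130,55,12)],float)
def T(q,P): c,s=np.cos(q[2]),np.sin(q[2]); return np.c_[q[0]+c*P[:,0]-s*P[:,1],q[1]+s*P[:,0]+c*P[:,1],P[:,2]]
f=least_squares(lambda q:(pr(cm,T(q,L))-px).ravel(),[558,194,1.6]); print("fixture",f.x[:2],f.x[2].round(4),f.fun)
pt=un([(100,60),(588,110),(562,502),(62,450)],6,(300,190))
LT=np.array([(95,75,30),(-95,75,30),(-95,-75,30),(95,-75,30)],float)[[0,1,2,3]]
# tray x toward +y world => local y = -x world ; far row is -y
LT=np.array([(95,-75,30),(-95,-75,30),(-95,75,30),(95,75,30)],float)
LT[2:,2]=15
g=least_squares(lambda q:(pr(cm,T(q,LT))-pt).ravel(),[508,-274,1.5]); print("tray",g.x[:2],g.x[2].round(4),g.fun)
re=un([(143,162),(533,204)],6,(300,190)); 
# visible centerline ~ top of rod z=30 ; rod ends
a,b=w(cm,re[0],26),w(cm,re[1],26); print("rod",a,b,(a+b)/2,np.linalg.norm(a-b),np.arctan2(*(a-b)[[1,0]]))
k=un([(158,197),(237,150)],5.9,(100,150)); a,b=w(cm,k[0],122),w(cm,k[1],122); print("knob",a,b,(a+b)/2,np.arctan2(*(a-b)[[1,0]]))
q=f.x
print(T(q,np.array([(50,0,111),(-50,0,50),(100,0,50.],(25,0,50)])))
th=q[2]+np.pi/2-np.arctan2(*(a-b)[[1,0]]); print("knob joint",th)
o,r=pose(); print(r.as_matrix())
E
```

```text
File "<stdin>", line 22
    print(T(q,np.array([(50,0,111),(-50,0,50),(100,0,50.],(25,0,50)])))
                                                        ^
SyntaxError: closing parenthesis ']' does not match opening parenthesis '('
```

```bash
python3 - <<'E'
from h import *
from scipy.optimize import least_squares
np.set_printoptions(precision=1,suppress=True)
cm=viewer.camera_model("top")
def un(p,s,o): return (np.array(p,float)+.5)/s-.5+np.array(o)
px=un([(60,149),(698,71),(730,323),(80,410)],5.9,(100,150))
L=np.array([(130,-55,12),(-130,-55,12),(-130,55,12),(130,55,12)],float)
def T(q,P): c,s=np.cos(q[2]),np.sin(q[2]); return np.c_[q[0]+c*P[:,0]-s*P[:,1],q[1]+s*P[:,0]+c*P[:,1],P[:,2]]
f=least_squares(lambda q:(pr(cm,T(q,L))-px).ravel(),[558,194,1.6]); print("fixture",f.x[:2],f.x[2].round(4),f.fun)
pt=un([(100,60),(588,110),(562,502),(62,450)],6,(300,190))
LT=np.array([(95,-75,30),(-95,-75,30),(-95,75,15),(95,75,15)],float)
g=least_squares(lambda q:(pr(cm,T(q,LT))-pt).ravel(),[508,-274,1.5]); print("tray",g.x[:2],g.x[2].round(4),g.fun)
re=un([(143,162),(533,204)],6,(300,190)); 
a,b=w(cm,re[0],26),w(cm,re[1],26); print("rod",a,b,(a+b)/2,np.linalg.norm(a-b),np.arctan2(*(a-b)[[1,0]]))
k=un([(158,197),(237,150)],5.9,(100,150)); a,b=w(cm,k[0],122),w(cm,k[1],122); print("knob",a,b,(a+b)/2,np.arctan2(*(a-b)[[1,0]]))
q=f.x
print(T(q,np.array([(50,0,111),(-50,0,50),(100,0,50.),(25,0,50)])))
th=q[2]+np.pi/2-np.arctan2(*(a-b)[[1,0]]); print("knob joint",th)
o,r=pose(); print(r.as_matrix())
E
```

```text
fixture [557.3 182.2] 1.8542 [-0.  -0.2  0.3 -0.9  0.1  0.6 -0.3  0.4]
tray [ 510.7 -270.1] 1.6162 [-0.   0.2  0.1  0.1 -0.3 -0.2  0.2 -0. ]
rod [ 544.9 -193.7   26. ] [ 550.9 -344.6   26. ] [ 547.9 -269.2   26. ] 151.06330739441407 1.6099531731518175
knob [533.9 243.1 122. ] [555.8 218.3 122. ] [544.8 230.7 122. ] 2.291129260972248
[[543.3 230.2 111. ]
 [571.3 134.2  50. ]
 [529.3 278.2  50. ]
 [550.3 206.2  50. ]]
knob joint 1.133860088604381
[[-1.   0.   0.2]
 [-0.2 -0.  -1. ]
 [ 0.  -1.   0. ]]
```

```bash
cat >> h.py <<'E'
def Rt(phi): # tool y down, z at angle phi
    z=np.array([np.cos(phi),np.sin(phi),0]); y=np.array([0,0,-1.]); return R.from_matrix(np.c_[np.cross(y,z),y,z])
def plan(target,phi,n,open_,start=None):
    o,r=pose()
    p=o['tool_pos'].copy() if start is None else np.array(start[0],float)
    if start is not None: r=Rt(start[1])
    rv=(r.inv()*Rt(phi)).as_rotvec(degrees=True)/n; d=(np.array(target,float)-p)/n
    out=[]
    for i in range(n):
        s=r.inv().apply(d); out.append([[round(float(v),1) for v in s],[round(float(v),1) for v in rv],open_]); r=r*R.from_rotvec(rv,degrees=True)
    print("now",p.round(1),"max",np.linalg.norm(d).round(1),np.abs(rv).max().round(1)); print(str(out).replace(' ',''))
def st():
    o,r=pose(); z=r.as_matrix()[:,2]; print("t",round(o['time'],2),"p",o['tool_pos'].round(1),"phi",np.arctan2(z[1],z[0]).round(3),"ydown",r.as_matrix()[:,1].round(3),"F",o['contact_force'].round(1),"M",o['moment'].round(2),"w",round(o['grip_width'],1),"j",o['joint_positions'].round(2))
E
python3 - <<'E'
from h import *
o,r=pose(); cm=viewer.camera_model("wrist"); Rm=cv2.Rodrigues(cm['rvec'])[0]
print("cam in tool",r.inv().apply(-Rm.T@cm['tvec']-o['tool_pos']),"axes",(r.as_matrix().T@Rm.T).round(2))
plan([460,-120,280],-0.9,8,91.8)
plan([543,210,240],0.72,10,91.8,start=([460,-120,280],-.9))
E
```

```text
cam in tool [ -80.64452263 -135.89114583   -0.20712938] axes [[-0.    0.95  0.3 ]
 [ 0.   -0.3   0.95]
 [ 1.    0.   -0.  ]]
now [ 127.8 -509.2  248.8] max 64.1 3.0
[[[-52.1,-3.9,-37.1],[-0.0,-3.0,0.0],91.8],[[-54.0,-3.9,-34.3],[-0.0,-3.0,0.0],91.8],[[-55.8,-3.9,-31.4],[-0.0,-3.0,0.0],91.8],[[-57.3,-3.9,-28.3],[-0.0,-3.0,0.0],91.8],[[-58.8,-3.9,-25.3],[-0.0,-3.0,0.0],91.8],[[-60.0,-3.9,-22.1],[-0.0,-3.0,0.0],91.8],[[-61.1,-3.9,-18.9],[-0.0,-3.0,0.0],91.8],[[-62.0,-3.9,-15.6],[-0.0,-3.0,0.0],91.8]]
now [ 460. -120.  280.] max 34.3 9.3
[[[-27.0,4.0,-20.7],[-0.0,-9.3,-0.0],91.8],[[-30.0,4.0,-16.1],[-0.0,-9.3,-0.0],91.8],[[-32.2,4.0,-11.0],[-0.0,-9.3,-0.0],91.8],[[-33.6,4.0,-5.7],[-0.0,-9.3,-0.0],91.8],[[-34.0,4.0,-0.2],[-0.0,-9.3,-0.0],91.8],[[-33.6,4.0,5.3],[-0.0,-9.3,-0.0],91.8],[[-32.3,4.0,10.7],[-0.0,-9.3,-0.0],91.8],[[-30.2,4.0,15.7],[-0.0,-9.3,-0.0],91.8],[[-27.2,4.0,20.4],[-0.0,-9.3,-0.0],91.8],[[-23.6,4.0,24.5],[-0.0,-9.3,-0.0],91.8]]
```

Emit:
send_rows(
  moves=[
    [[-52,-4,-37],[0,-3,0],91.8],
    [[-54,-4,-34],[0,-3,0],91.8],
    [[-55,-4,-31],[0,-3,0],91.8],
    [[-56,-4,-28],[0,-3,0],91.8],
    [[-56,-4,-25],[0,-3,0],91.8],
    [[-57,-4,-22],[0,-3,0],91.8],
    [[-58,-4,-19],[0,-3,0],91.8],
    [[-59,-4,-15.5],[0,-3,0],91.8],
    [[-27,4,-20.7],[0,-9.3,0],91.8],
    [[-30,4,-16],[0,-9.3,0],91.8],
    [[-32,4,-11],[0,-9.3,0],91.8],
    [[-33.5,4,-5.7],[0,-9.3,0],91.8],
    [[-34,4,0],[0,-9.3,0],91.8],
    [[-33.5,4,5.3],[0,-9.3,0],91.8],
    [[-32,4,10.7],[0,-9.3,0],91.8],
    [[-30,4,15.7],[0,-9.3,0],91.8],
    [[-27,4,20.4],[0,-9.3,0],91.8],
    [[-23.6,4,24.5],[0,-9.3,0],91.8],
  ],
)

```text
time: 3.0
tool_pos: [529.0, 217.6, 240.4]
tcp_rot: [-1.568, -0.009, -0.792]
contact_force: [0.5, 0.0, -0.3]
grip_width: 91.6
```

```bash
python3 - <<'E'
from h import *
st()
plan([543,230,240],0.72,5,50)
E
```

```text
t 3.0 p [529.  217.6 240.4] phi 0.779 ydown [ 0.008 -0.005 -1.   ] F [ 0.5  0.  -0.3] M [ 0.03 -0.18  0.02] w 91.6 j [ 0.26  0.43  1.41 -0.01  1.29 -0.52]
now [529.  217.6 240.4] max 3.7 0.7
[[[0.2,0.1,3.7],[-0.0,0.7,0.1],50],[[0.2,0.1,3.7],[-0.0,0.7,0.1],50],[[0.1,0.1,3.7],[-0.0,0.7,0.1],50],[[0.1,0.1,3.7],[-0.0,0.7,0.1],50],[[0.0,0.1,3.7],[-0.0,0.7,0.1],50]]
```

```bash
python3 - <<'E'
from h import *
np.set_printoptions(precision=1,suppress=True)
cm=viewer.camera_model("wrist"); im=viewer.capture("wrist"); cv2.imwrite("pics/w1.png",im)
print(cm['rvec'],cm['tvec'])
for t,z in dict(knob_grip=111,groove_stop=50,groove_open=50).items():
    for r in spot_point("wrist",t)[:2]: print(t,round(r['conf'],2),np.array(r['point']),w(cm,r['point'],z))
E
```

```text
[-2.6 -1.1 -0.2] [-530.  -242.9  315.1]
knob_grip 0.94 [309.3 204.3] [547.  234.3 111. ]
groove_stop 0.78 [323.8 146.4] [527.5 282.5  50. ]
groove_open 0.61 [265.7 255.1] [573.6 140.6  50. ]
```

View pics/w1.png

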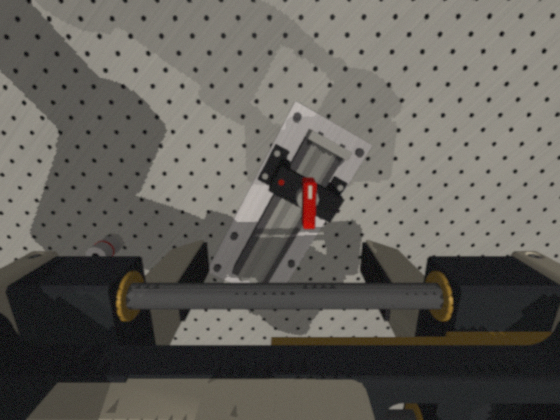

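The wrist view shows the red bar at about (309,204), roughly in line with the jaws, and the fixture running from lower left to upper right. I'll refine the knob centre using the red mask.

```bash
cat > knob.py <<'E'
from h import *
def knob(im,cm,ztop=122):
    b,g,r=[im[...,i].astype(int) for i in range(3)]
    m=((r>110)&(g<0.45*r)&(b<0.5*r)).astype(np.uint8)
    n,l,s,c=cv2.connectedComponentsWithStats(m); i=1+np.argmax(s[1:,4]); 
    top=(l==i)
    return top
E
python3 - <<'E'
from knob import *
im=cv2.imread("pics/w1.png"); 
c=im[120:270,240:390]
cv2.imwrite("pics/w1z.png",cv2.resize(c,None,fx=4,fy=4,interpolation=cv2.INTER_CUBIC))
cm=cv2
E
```

```text
(no output)
```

View pics/w1z.png

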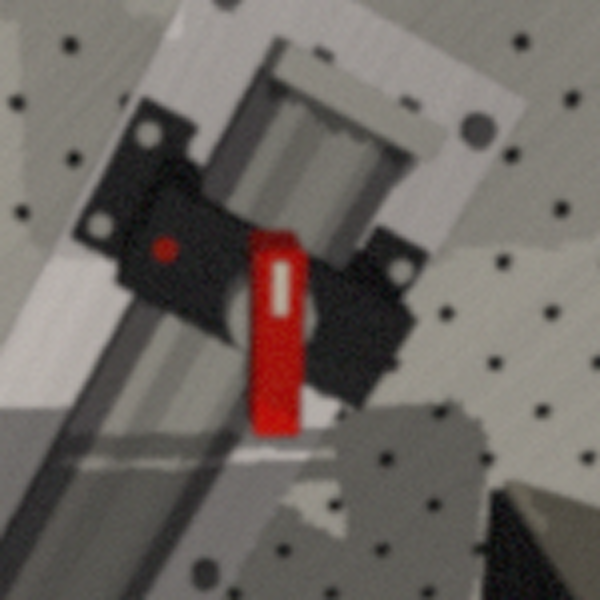

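```bash
python3 - <<'E'
from h import *
from scipy.optimize import least_squares
np.set_printoptions(precision=2,suppress=True)
cm=viewer.camera_model("wrist")
un=lambda p:(np.array(p,float)+.5)/4-.5+np.array([240,120])
a,b=[w(cm,p,122) for p in un([(285,249),(278.5,435)])]
print("knob",a,b,(a+b)/2,np.linalg.norm(a-b),np.arctan2(*(a-b)[[1,0]]))
L=np.array([(130,-55,12),(130,55,12),(110,25,58),(110,-25,58),(50,0,122)],float)
px=np.array([(370.8,145.7),(297.5,102.5),*un([(283,40),(447,135)]),pr(cm,(a+b)/2)[0]])
def T(q,P): c,s=np.cos(q[2]),np.sin(q[2]); return np.c_[q[0]+c*P[:,0]-s*P[:,1],q[1]+s*P[:,0]+c*P[:,1],P[:,2]]
f=least_squares(lambda q:(pr(cm,T(q,L))-px).ravel(),[558,182,1.85]); print(f.x,f.fun)
print(T(f.x,np.array([(50,0,111.),(-50,0,50),(100,0,50)])))
E
```

```text
knob [529.37 250.56 122.  ] [560.41 218.38 122.  ] [544.89 234.47 122.  ] 44.71248440504566 2.33821990976604
[558.37 184.72   1.84] [ 1.86  0.21 -2.47 -2.24  1.65  0.81  0.34 -0.07 -1.18  1.23]
[[544.97 232.89 111.  ]
 [571.77 136.55  50.  ]
 [531.57 281.06  50.  ]]
```

```bash
python3 - <<'E'
from h import *
plan([544.5,232.5,160],0.74,5,40)
E
```

```text
now [528.6 216.7 240.2] max 16.7 0.4
[[[-0.2,16.0,4.5],[-0.0,0.4,0.1],40],[[-0.2,16.0,4.5],[-0.0,0.4,0.1],40],[[-0.2,16.0,4.5],[-0.0,0.4,0.1],40],[[-0.2,16.0,4.5],[-0.0,0.4,0.1],40],[[-0.2,16.0,4.5],[-0.0,0.4,0.1],40]]
```

Emit:
send_rows(
  moves=[
    [[0,16,4.5],[0,0.5,0],40],
    [[0,16,4.5],[0,0.5,0],40],
    [[0,16,4.5],[0,0.5,0],40],
    [[0,16,4.5],[0,0.5,0],40],
    [[0,16,4.5],[0,0.5,0],40],
  ],
)

```text
time: 3.82
tool_pos: [547.0, 229.6, 155.3]
tcp_rot: [-1.568, -0.009, -0.851]
contact_force: [0.2, 0.7, -0.4]
grip_width: 46.1
```

```bash
python3 - <<'E'
from h import *
st()
cm=viewer.camera_model("wrist"); im=viewer.capture("wrist"); cv2.imwrite("pics/w2.png",im)
plan([544.5,232.5,120],0.74,4,40)
E
```

```text
t 3.83 p [547.  229.6 155.3] phi 0.72 ydown [ 0.008 -0.005 -1.   ] F [ 0.2  0.7 -0.4] M [ 0.02 -0.14 -0.05] w 46.1 j [ 0.27  0.55  1.46 -0.01  1.12 -0.44]
now [546.2 229.6 152.9] max 8.3 0.3
[[[-0.9,8.2,0.2],[0.0,-0.3,0.1],40],[[-0.9,8.2,0.2],[0.0,-0.3,0.1],40],[[-0.9,8.2,0.2],[0.0,-0.3,0.1],40],[[-0.8,8.2,0.2],[0.0,-0.3,0.1],40]]
```

View pics/w2.png

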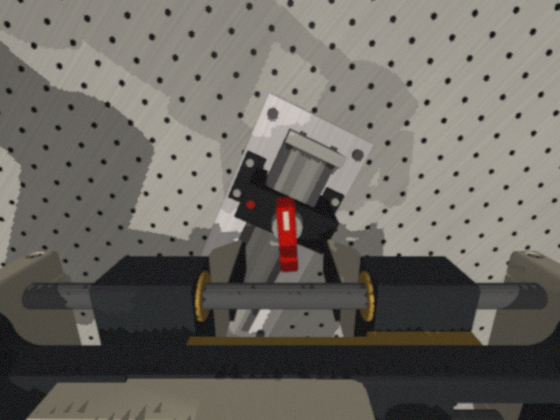

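The bar at (287,235) sits between the fingers. Next I'll lower onto it and close.

Emit:
send_rows(
  moves=[
    [[-1,8,0],[0,-0.3,0],40],
    [[-1,8,0],[0,-0.3,0],40],
    [[-1,8,0],[0,-0.3,0],40],
    [[-0.5,7,0],[0,-0.3,0],40],
    [[0,0,0],[0,0,0],8],
    [[0,0,0],[0,0,0],8],
    [[0,0,0],[0,0,0],8],
    [[0,0,0],[0,0,0],8],
  ],
)

```text
time: 4.88
tool_pos: [545.7, 233.8, 120.4]
tcp_rot: [-1.566, -0.009, -0.828]
contact_force: [-0.9, -0.9, -3.1]
grip_width: 18.1
```

```bash
python3 - <<'E'
from h import *
st()
E
```

```text
t 4.88 p [545.7 233.8 120.4] phi 0.743 ydown [ 0.01  -0.003 -1.   ] F [-0.9 -0.9 -3.1] M [-0.18  0.02  0.04] w 18.1 j [ 0.28  0.59  1.5  -0.01  1.04 -0.46]
```

Emit:
send_rows(
  moves=[
    [[0,0,0],[0,0,0],8],
    [[0,0,0],[0,0,0],8],
    [[0,0,0],[0,0,0],8],
  ],
)

```text
time: 5.25
tool_pos: [545.7, 233.8, 120.4]
tcp_rot: [-1.566, -0.009, -0.828]
contact_force: [0.9, 1.0, -3.5]
grip_width: 18.3
```

```bash
python3 - <<'E'
from h import *
st()
E
```

```text
t 5.25 p [545.7 233.8 120.4] phi 0.742 ydown [ 0.01  -0.003 -1.   ] F [ 0.9  1.  -3.5] M [ 0.2  -0.32  0.04] w 18.3 j [ 0.28  0.59  1.5  -0.01  1.04 -0.46]
```

```bash
python3 - <<'E'
from h import *
im=viewer.capture("wrist"); cv2.imwrite("pics/w3.png",im)
im=viewer.capture("top"); cv2.imwrite("pics/t3.png",cv2.resize(im[120:240,80:240],None,fx=5,fy=5,interpolation=cv2.INTER_CUBIC))
im=viewer.capture("scene"); cv2.imwrite("pics/s3.png",cv2.resize(im[150:280,330:470],None,fx=4,fy=4,interpolation=cv2.INTER_CUBIC))
E
```

```text
(no output)
```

View pics/w3.png

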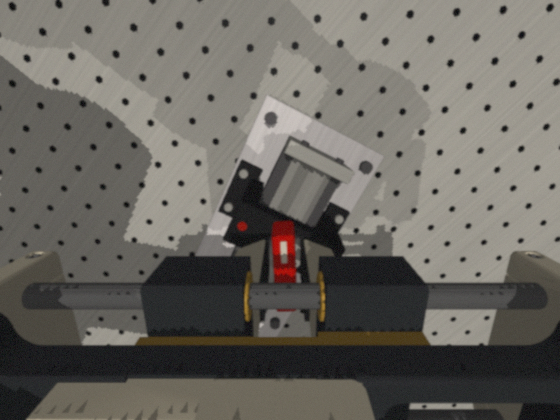

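View pics/s3.png

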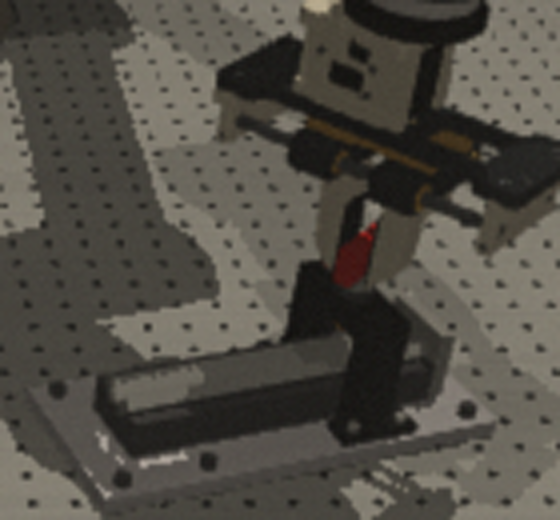

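The fingertips at z 98 appear to be meeting the 22 mm hub. I'll raise a few mm and close again.

Emit:
send_rows(
  moves=[
    [[0,0,0],[0,0,0],26],
    [[0,0,0],[0,0,0],26],
    [[0,-3,0],[0,0,0],26],
    [[0,-3,0],[0,0,0],8],
    [[0,0,0],[0,0,0],8],
    [[0,0,0],[0,0,0],8],
    [[0,0,0],[0,0,0],8],
  ],
)

```text
time: 6.28
tool_pos: [546.0, 233.6, 128.1]
tcp_rot: [-1.565, -0.01, -0.828]
contact_force: [0.4, 0.7, 0.5]
grip_width: 11.6
```

```bash
python3 - <<'E'
from h import *
st()
E
```

```text
t 6.28 p [546.  233.6 128.1] phi 0.742 ydown [ 0.011 -0.003 -1.   ] F [0.4 0.7 0.5] M [ 0.03 -0.18  0.03] w 11.6 j [ 0.28  0.58  1.5  -0.01  1.06 -0.46]
```

Emit:
send_rows(
  moves=[
    [[0,0,0],[0,-6,0],8],
    [[0,0,0],[0,-6,0],8],
    [[0,0,0],[0,-6,0],8],
    [[0,0,0],[0,-6,0],8],
    [[0,0,0],[0,-6,0],8],
    [[0,0,0],[0,-6,0],8],
  ],
)

```text
time: 7.02
tool_pos: [546.3, 234.2, 128.0]
tcp_rot: [-1.57, -0.012, -0.182]
contact_force: [0.7, 0.2, 0.5]
grip_width: 11.8
```

```bash
python3 - <<'E'
from h import *
st()
E
```

```text
t 7.03 p [546.3 234.2 128. ] phi 1.389 ydown [ 0.012 -0.002 -1.   ] F [0.7 0.2 0.5] M [ 0.23 -0.14 -0.01] w 11.8 j [ 0.28  0.58  1.5  -0.01  1.06 -1.11]
```

Emit:
send_rows(
  moves=[
    [[0,0,0],[0,-6,0],8],
    [[0,0,0],[0,-6,0],8],
    [[0,0,0],[0,-6,0],8],
    [[0,0,0],[0,-3,0],8],
    [[0,0,0],[0,-3,0],8],
  ],
)

```text
time: 7.65
tool_pos: [546.2, 234.7, 128.1]
tcp_rot: [-1.574, -0.011, 0.251]
contact_force: [0.0, 0.1, 0.6]
grip_width: 11.8
```

```bash
python3 - <<'E'
from h import *
st()
E
```

```text
t 7.65 p [546.2 234.7 128.1] phi 1.822 ydown [ 0.011 -0.    -1.   ] F [0.  0.1 0.6] M [ 0.26 -0.13 -0.12] w 11.8 j [ 0.28  0.58  1.5  -0.    1.06 -1.54]
```

Emit:
send_rows(
  moves=[
    [[0,0,0],[0,-2.5,0],8],
    [[0,0,0],[0,-2.5,0],8],
    [[0,0,0],[0,-2.5,0],8],
  ],
)

```text
time: 8.02
tool_pos: [545.9, 234.6, 128.0]
tcp_rot: [-1.574, -0.01, 0.383]
contact_force: [-0.8, 0.6, -0.4]
grip_width: 12.1
```

```bash
python3 - <<'E'
from h import *
st()
E
```

```text
t 8.03 p [545.9 234.6 128. ] phi 1.953 ydown [ 0.01  0.   -1.  ] F [-0.8  0.6 -0.4] M [ 0.11 -0.05 -0.81] w 12.1 j [ 0.28  0.58  1.5  -0.    1.06 -1.67]
```

Moment about z jumped to -0.81 N·m, so the open stop is reached. Release and rise.

Emit:
send_rows(
  moves=[
    [[0,0,0],[0,0,0],40],
    [[0,0,0],[0,0,0],40],
    [[0,0,0],[0,0,0],40],
    [[0,-20,0],[0,0,0],40],
    [[0,-30,0],[0,0,0],60],
    [[0,-40,0],[0,0,0],60],
    [[0,0,0],[0,0,0],60],
  ],
)

```text
time: 8.9
tool_pos: [544.5, 234.4, 219.6]
tcp_rot: [-1.574, -0.007, 0.381]
contact_force: [-0.5, -0.6, -0.3]
grip_width: 59.4
```

```bash
python3 - <<'E'
from h import *
st()
cm=viewer.camera_model("wrist"); im=viewer.capture("wrist"); cv2.imwrite("pics/w4.png",im)
cv2.imwrite("pics/w4z.png",cv2.resize(im[110:270,210:390],None,fx=4,fy=3.7,interpolation=cv2.INTER_CUBIC))
np.savez("w4.npz",r=cm['rvec'],t=cm['tvec'])
E
```

```text
t 8.9 p [544.5 234.4 219.6] phi 1.951 ydown [ 0.008 -0.001 -1.   ] F [-0.5 -0.6 -0.3] M [ 0.12 -0.12 -0.04] w 59.4 j [ 0.28  0.49  1.38 -0.    1.27 -1.67]
```

View pics/w4.png

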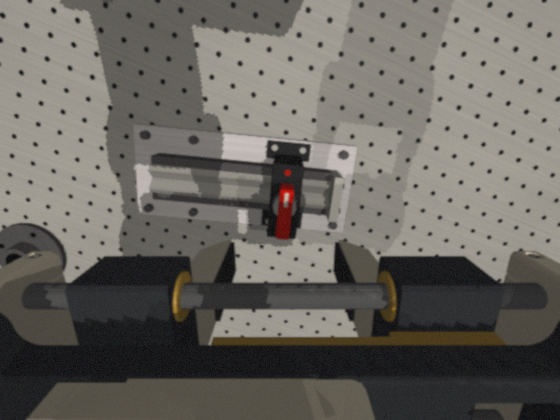

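The knob bar now lies across the groove at (286,213), with its mark toward the red dot. The whole fixture is visible, so I'll refit its pose from this view.

```bash
python3 - <<'E'
import cv2
im=cv2.imread("pics/w4.png"); cv2.imwrite("pics/w4z.png",cv2.resize(im[110:255,120:370],None,fx=3.2,fy=3.2,interpolation=cv2.INTER_CUBIC))
E
```

```text
(no output)
```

View pics/w4z.png

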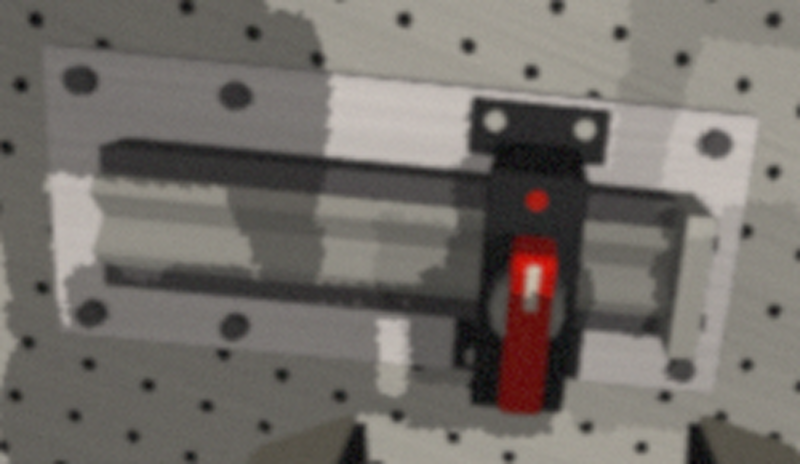

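```bash
cat > fit.py <<'E'
from h import *
from scipy.optimize import least_squares
def T(q,P): c,s=np.cos(q[2]),np.sin(q[2]); P=np.atleast_2d(P); return np.c_[q[0]+c*P[:,0]-s*P[:,1],q[1]+s*P[:,0]+c*P[:,1],P[:,2]]
E
python3 - <<'E'
from fit import *
np.set_printoptions(precision=2,suppress=True)
cm=viewer.camera_model("wrist"); d=np.load("w4.npz"); cm['rvec'],cm['tvec']=d['r'],d['t']
un=lambda p:(np.array(p,float)+.5)/3.2-.5+np.array([120,110])
px=un([(44,46),(758,116),(714,388),(66,330),(686,214),(668,362),(716,216),(694,368)])
L=np.array([(-130,55,12),(130,55,12),(130,-55,12),(-130,-55,12),(100,25,58),(100,-25,58),(110,25,58),(110,-25,58)],float)
f=least_squares(lambda q:(pr(cm,T(q,L))-px).ravel(),[558,182,1.85]); print("fixture",f.x,f.fun)
a,b=[w(cm,p,122) for p in un([(535,257),(521,412)])]
th=np.arctan2(*(a-b)[[1,0]])%(2*np.pi); print("knob",(a+b)/2,np.linalg.norm(a-b),th,"joint",f.x[2]+np.pi/2-th)
print(T(f.x,[(50,0,111.),(-50,0,50),(100,0,50)]))
E
```

```text
fixture [559.41 187.05   1.86] [-1.2  -0.36  1.25  0.02  0.16  2.1  -2.58  1.62  0.81  0.37 -0.36 -1.07
  0.95  0.66  0.59 -2.11]
knob [544.71 234.79 122.  ] 43.78870889756151 3.4378172532495648 joint -0.01117547183339651
[[545.35 235.03 111.  ]
 [573.47 139.06  50.  ]
 [531.29 283.01  50.  ]]
```

```bash
python3 - <<'E'
from h import *
plan([548,-266,220],0.04,12,60)
E
```

```text
now [543.5 234.1 217.5] max 41.7 9.1
[[[-15.1,-0.1,-38.8],[-0.0,9.1,0.0],60],[[-8.8,-0.1,-40.7],[-0.0,9.1,0.0],60],[[-2.2,-0.1,-41.6],[-0.0,9.1,0.0],60],[[4.4,-0.1,-41.4],[-0.0,9.1,0.0],60],[[10.9,-0.1,-40.2],[-0.0,9.1,0.0],60],[[17.2,-0.1,-38.0],[-0.0,9.1,0.0],60],[[23.0,-0.1,-34.8],[-0.0,9.1,0.0],60],[[28.2,-0.1,-30.7],[-0.0,9.1,0.0],60],[[32.7,-0.1,-25.8],[-0.0,9.1,0.0],60],[[36.4,-0.2,-20.3],[-0.0,9.1,0.0],60],[[39.2,-0.2,-14.3],[-0.0,9.1,0.0],60],[[40.9,-0.2,-7.9],[-0.0,9.1,0.0],60]]
```

Emit:
send_rows(
  moves=[
    [[-15,0,-39],[0,9,0],60],
    [[-9,0,-41],[0,9,0],60],
    [[-2,0,-42],[0,9,0],60],
    [[4.5,0,-41],[0,9,0],60],
    [[11,0,-40],[0,9,0],60],
    [[17,0,-38],[0,9,0],60],
    [[23,0,-35],[0,9,0],60],
    [[28,0,-31],[0,9,0],60],
    [[33,0,-26],[0,9,0],60],
    [[36,0,-20],[0,9,0],60],
    [[39,0,-14],[0,9,0],60],
    [[35,0,-8],[0,9,0],60],
    [[0,0,0],[0,0,0],60],
  ],
)

```text
time: 10.58
tool_pos: [531.1, -273.5, 198.8]
tcp_rot: [-1.596, 0.006, -1.567]
contact_force: [-0.5, 0.4, -1.0]
grip_width: 60.0
```

```bash
python3 - <<'E'
from h import *
st()
cm=viewer.camera_model("wrist"); im=viewer.capture("wrist"); cv2.imwrite("pics/w5.png",im)
np.savez("w5.npz",r=cm['rvec'],t=cm['tvec'])
for r in spot_point("wrist","rod")[:3]: print(r,w(cm,r['point'],19))
E
```

```text
t 10.57 p [ 531.1 -273.5  198.8] phi 0.004 ydown [-0.025  0.006 -1.   ] F [-0.5  0.4 -1. ] M [-0.   -0.14  0.04] w 60.0 j [-0.6   0.53  1.37 -0.01  1.27 -0.6 ]
{'point': [86.0, 221.5], 'conf': 0.94} [ 292.76069195 -311.0993328    19.        ]
{'point': [303.8, 185.8], 'conf': 0.75} [ 548.3659486 -265.445867    19.       ]
```

View pics/w5.png

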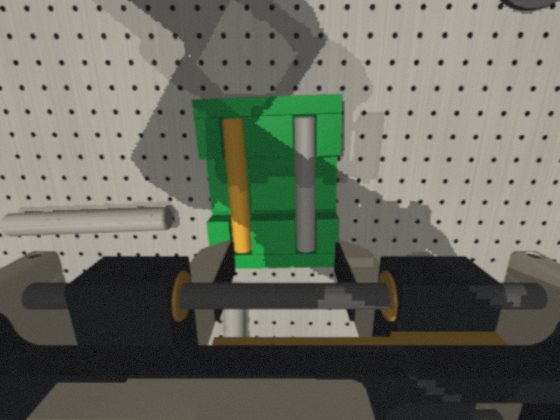

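The steel rod spans (305,117)–(306,251) and the brass rod lies to its left at (237,185). Next I'll compute the steel rod's pose.

```bash
python3 - <<'E'
from h import *
np.set_printoptions(precision=2,suppress=True)
im=cv2.imread("pics/w5.png").astype(int); cm=viewer.camera_model("wrist"); d=np.load("w5.npz"); cm['rvec'],cm['tvec']=d['r'],d['t']
sat=im.max(2)-im.min(2); C=[]
for row in range(122,246,6):
    m=sat[row,285:330]<25; idx=np.where(m)[0]+285; C.append((row,idx.min(),idx.max(),len(idx)))
print(C)
for row,a,b,n in (C[0],C[10],C[-1]): print(w(cm,((a+b)/2,row),22))
for p in ((304.5,117),(306,251)): print("end",w(cm,p,28))
for c in (304,306):
  print([ (r,int(sat[r,c])) for r in list(range(112,122))+list(range(246,258))])
E
```

```text
[(122, np.int64(294), np.int64(314), 21), (128, np.int64(294), np.int64(314), 21), (134, np.int64(294), np.int64(314), 21), (140, np.int64(294), np.int64(314), 21), (146, np.int64(294), np.int64(314), 21), (152, np.int64(294), np.int64(314), 21), (158, np.int64(295), np.int64(314), 20), (164, np.int64(295), np.int64(314), 20), (170, np.int64(295), np.int64(314), 20), (176, np.int64(295), np.int64(314), 20), (182, np.int64(296), np.int64(314), 19), (188, np.int64(295), np.int64(314), 20), (194, np.int64(296), np.int64(314), 19), (200, np.int64(296), np.int64(314), 19), (206, np.int64(296), np.int64(314), 19), (212, np.int64(296), np.int64(314), 19), (218, np.int64(296), np.int64(315), 20), (224, np.int64(296), np.int64(315), 20), (230, np.int64(296), np.int64(315), 20), (236, np.int64(296), np.int64(315), 20), (242, np.int64(296), np.int64(315), 20)]
[ 546.83 -197.18   22.  ]
[ 549.45 -260.48   22.  ]
[ 551.82 -332.03   22.  ]
end [ 546.98 -192.26   28.  ]
end [ 552.35 -340.69   28.  ]
[(112, 101), (113, 88), (114, 74), (115, 57), (116, 33), (117, 16), (118, 10), (119, 11), (120, 11), (121, 12), (246, 10), (247, 8), (248, 9), (249, 9), (250, 11), (251, 6), (252, 13), (253, 39), (254, 60), (255, 80), (256, 74), (257, 69)]
[(112, 99), (113, 88), (114, 59), (115, 50), (116, 35), (117, 18), (118, 10), (119, 12), (120, 14), (121, 15), (246, 8), (247, 8), (248, 7), (249, 8), (250, 7), (251, 8), (252, 15), (253, 38), (254, 73), (255, 71), (256, 68), (257, 78)]
```

```bash
python3 - <<'E'
from h import *
plan([549.7,-267,75],0.035,6,50)
E
```

```text
now [ 531.5 -271.   199.1] max 20.9 0.3
[[[-0.5,20.6,3.6],[0.2,-0.3,-0.1],50],[[-0.5,20.6,3.5],[0.2,-0.3,-0.1],50],[[-0.5,20.6,3.4],[0.2,-0.3,-0.1],50],[[-0.5,20.6,3.3],[0.2,-0.3,-0.1],50],[[-0.5,20.7,3.2],[0.2,-0.3,-0.1],50],[[-0.5,20.7,3.1],[0.2,-0.3,-0.1],50]]
```

Emit:
send_rows(
  moves=[
    [[-0.5,20,3.5],[0.2,-0.3,0],50],
    [[-0.5,20,3.5],[0.2,-0.3,0],50],
    [[-0.5,20,3.5],[0.2,-0.3,0],50],
    [[-0.5,20,3.5],[0.2,-0.3,0],50],
    [[-0.5,20,3],[0.2,-0.3,0],50],
    [[-0.5,16,3],[0.2,-0.3,0],50],
    [[0,0,0],[0,0,0],50],
  ],
)

```text
time: 11.55
tool_pos: [550.6, -255.2, 78.0]
tcp_rot: [-1.577, 0.012, -1.51]
contact_force: [-0.0, 0.8, 0.2]
grip_width: 50.2
```

```bash
python3 - <<'E'
from h import *
st()
im=viewer.capture("wrist"); cv2.imwrite("pics/w6.png",im)
plan([549.7,-267,31],0.035,4,50)
E
```

```text
t 11.55 p [ 550.6 -255.2   78. ] phi 0.061 ydown [-0.007  0.012 -1.   ] F [-0.   0.8  0.2] M [-0.07 -0.05  0.  ] w 50.2 j [-0.56  0.67  1.48  0.01  1.   -0.63]
now [ 550.9 -255.6   78.9] max 12.3 0.4
[[[3.0,11.9,-0.4],[0.1,0.4,-0.2],50],[[2.9,11.9,-0.4],[0.1,0.4,-0.2],50],[[2.9,12.0,-0.4],[0.1,0.4,-0.2],50],[[2.9,12.0,-0.4],[0.1,0.4,-0.2],50]]
```

View pics/w6.png

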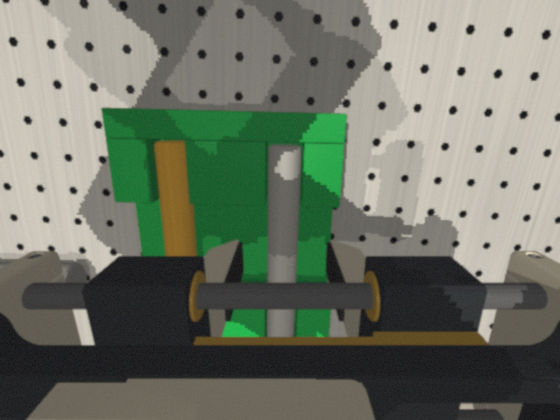

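The steel rod at (284,240) is centred between the fingers, and the brass rod is clear to the left. I'll descend and grip.

Emit:
send_rows(
  moves=[
    [[6,8,0],[0,0.5,0],50],
    [[6,12,0],[0,0.5,0],50],
    [[0,12,0],[0,0.5,0],50],
    [[0,10,0],[0,0,0],50],
    [[0,3,0],[0,0,0],50],
    [[0,0,0],[0,0,0],50],
  ],
)

```text
time: 12.35
tool_pos: [551.9, -268.7, 31.9]
tcp_rot: [-1.574, 0.01, -1.538]
contact_force: [-0.6, 0.8, -0.5]
grip_width: 50.0
```

```bash
python3 - <<'E'
from h import *
st()
plan([549.7,-267,31],0.035,1,50)
E
```

```text
t 12.35 p [ 551.9 -268.7   31.9] phi 0.032 ydown [-0.004  0.01  -1.   ] F [-0.6  0.8 -0.5] M [ 0.01 -0.08  0.08] w 50.0 j [-0.58  0.74  1.49  0.01  0.92 -0.62]
now [ 551.9 -268.7   31.9] max 2.9 0.6
[[[-1.8,1.0,-2.1],[0.2,-0.1,-0.6],50]]
```

Emit:
send_rows(
  moves=[
    [[-1.5,0.5,-2],[0,0,-0.5],50],
    [[0,0,0],[0,0,0],15],
    [[0,0,0],[0,0,0],15],
    [[0,0,0],[0,0,0],15],
    [[0,0,0],[0,0,0],15],
    [[0,0,0],[0,0,0],15],
    [[0,0,0],[0,0,0],15],
  ],
)

```text
time: 13.22
tool_pos: [550.2, -267.2, 32.6]
tcp_rot: [-1.573, -0.001, -1.538]
contact_force: [0.1, 0.1, -0.0]
grip_width: 21.2
```

```bash
python3 - <<'E'
from h import *
st()
E
```

```text
t 13.22 p [ 550.2 -267.2   32.6] phi 0.033 ydown [-0.002 -0.001 -1.   ] F [ 0.1  0.1 -0. ] M [ 0.03 -0.09  0.06] w 21.2 j [-0.58  0.73  1.51 -0.    0.91 -0.61]
```

Emit:
send_rows(
  moves=[
    [[0,-5,0],[0,0,0],15],
    [[0,-15,0],[0,0,0],15],
    [[0,-35,0],[0,0,0],15],
    [[0,-45,0],[0,0,0],15],
    [[0,-45,0],[0,0,0],15],
    [[0,-35,0],[0,0,0],15],
  ],
)

```text
time: 13.98
tool_pos: [548.4, -265.7, 216.4]
tcp_rot: [-1.581, 0.005, -1.538]
contact_force: [-0.1, -0.6, -4.2]
grip_width: 21.0
```

```bash
python3 - <<'E'
from h import *
from fit import T
st()
F=(559.5,186.8,1.857)
print(T(F,[(-50,0,50.)]))
plan(list(T(F,[(-50,0,50.)])[0][:2])+[200],0.286,14,15)
E
```

```text
t 13.97 p [ 548.4 -265.7  216.4] phi 0.033 ydown [-0.01   0.005 -1.   ] F [-0.1 -0.6 -4.2] M [-0.07 -0.14  0.05] w 21.0 j [-0.58  0.53  1.32 -0.    1.31 -0.61]
[[573.61561832 138.83387321  50.        ]]
now [ 548.4 -265.7  216.4] max 29.0 1.0
[[[-28.8,1.3,2.8],[0.0,-1.0,-0.0],15],[[-28.8,1.3,3.3],[0.0,-1.0,-0.0],15],[[-28.7,1.3,3.8],[0.0,-1.0,-0.0],15],[[-28.6,1.3,4.3],[0.0,-1.0,-0.0],15],[[-28.5,1.3,4.8],[0.0,-1.0,-0.0],15],[[-28.5,1.2,5.3],[0.0,-1.0,-0.0],15],[[-28.4,1.2,5.9],[0.0,-1.0,-0.0],15],[[-28.2,1.2,6.4],[0.0,-1.0,-0.0],15],[[-28.1,1.2,6.9],[0.0,-1.0,-0.0],15],[[-28.0,1.2,7.4],[0.0,-1.0,-0.0],15],[[-27.9,1.2,7.9],[0.0,-1.0,-0.0],15],[[-27.7,1.2,8.4],[0.0,-1.0,-0.0],15],[[-27.6,1.2,8.9],[0.0,-1.0,-0.0],15],[[-27.4,1.2,9.4],[0.0,-1.0,-0.0],15]]
```

Emit:
send_rows(
  moves=[
    [[-28.5,0,3],[0,-1,0],15],
    [[-28.5,0,3],[0,-1,0],15],
    [[-28.5,0,4],[0,-1,0],15],
    [[-28.5,0,4],[0,-1,0],15],
    [[-28.5,0,5],[0,-1,0],15],
    [[-28.5,0,5],[0,-1,0],15],
    [[-28.5,0,6],[0,-1,0],15],
    [[-28,0,6.5],[0,-1,0],15],
    [[-28,0,7],[0,-1,0],15],
    [[-28,0,7.5],[0,-1,0],15],
    [[-28,0,8],[0,-1,0],15],
    [[-28,0,8.5],[0,-1,0],15],
    [[-25,0,9],[0,-1,0],15],
    [[-20,0,9],[0,-1,0],15],
    [[0,0,0],[0,0,0],15],
  ],
)

```text
time: 15.85
tool_pos: [575.1, 140.8, 233.1]
tcp_rot: [-1.568, -0.001, -1.287]
contact_force: [-0.0, -0.1, -4.3]
grip_width: 21.4
```

```bash
python3 - <<'E'
from h import *
st()
cm=viewer.camera_model("wrist"); im=viewer.capture("wrist"); cv2.imwrite("pics/w7.png",im)
np.savez("w7.npz",r=cm['rvec'],t=cm['tvec'])
plan([573.6,138.8,130],0.286,5,15)
E
```

```text
t 15.85 p [575.1 140.8 233.1] phi 0.284 ydown [ 0.003 -0.    -1.   ] F [-0.  -0.1 -4.3] M [ 0.02 -0.14  0.03] w 21.4 j [ 0.11  0.48  1.36 -0.    1.3  -0.17]
now [575.1 139.9 233.2] max 20.6 0.0
[[[0.1,20.6,-0.4],[-0.0,-0.0,0.0],15],[[0.1,20.6,-0.4],[-0.0,-0.0,0.0],15],[[0.1,20.6,-0.4],[-0.0,-0.0,0.0],15],[[0.1,20.6,-0.4],[-0.0,-0.0,0.0],15],[[0.1,20.6,-0.4],[-0.0,-0.0,0.0],15]]
```

View pics/w7.png

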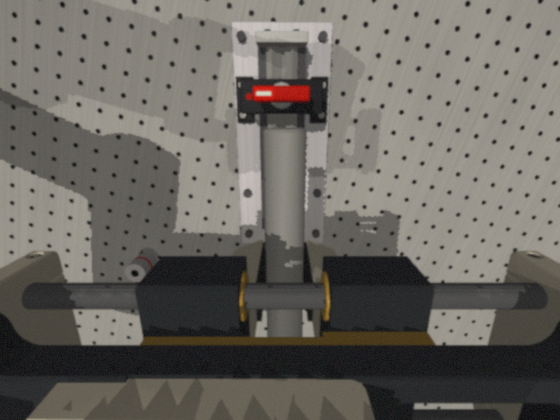

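The rod is held over the groove: its far end is at (285,126), the bridge at (282,95) and the stop at (282,37). I'll check lateral alignment from this view.

```bash
python3 - <<'E'
from fit import *
np.set_printoptions(precision=2,suppress=True)
im=cv2.imread("pics/w7.png"); cv2.imwrite("pics/w7z.png",cv2.resize(im[15:165,215:350],None,fx=4,fy=4,interpolation=cv2.INTER_CUBIC))
E
```

```text
(no output)
```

View pics/w7z.png

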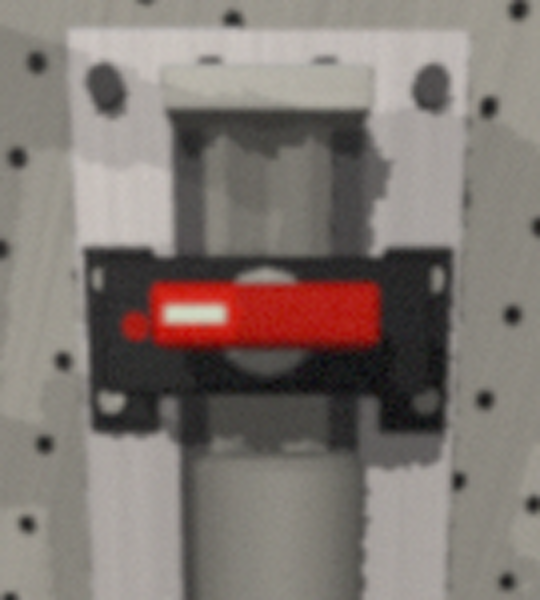

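```bash
python3 - <<'E'
from fit import *
np.set_printoptions(precision=2,suppress=True)
cm=viewer.camera_model("wrist"); d=np.load("w7.npz"); cm['rvec'],cm['tvec']=d['r'],d['t']
un=lambda p:(np.array(p,float)+.5)/4-.5+np.array([215,15])
# plate corners, stop top corners, knob top centre
px=un([(68,30),(468,32),(161,66),(373,67),(368,109),(167,109),(266,301),(92,432),(443,432)])
L=np.array([(130,55,12),(130,-55,12),(110,25,58),(110,-25,58),(100,-25,58),(100,25,58),(50,0,122),(35,52,22),(35,-52,22)],float)
L=L[:7];px=px[:7]
f=least_squares(lambda q:(pr(cm,T(q,L))-px).ravel(),[558,182,1.85]); print("fixture",f.x,f.fun)
p=T(f.x,[(50,0,111),(-50,0,50)]); print(p)
c,s=np.cos(1.857),np.sin(1.857)
for zz in (222,219.5): # rod front-end top edge
    e=w(cm,un((276,455)),zz+5); print("rod end",e, "along from tcp",(e[:2]-d_)@[c,s] if (d_:=np.array([575.1,140.4])) is not None else 0,"lat",(e[:2]-d_)@[-s,c])
E
```

```text
fixture [559.35 186.48   1.85] [-1.08 -1.05  1.21 -1.28  0.1  -0.95  0.04 -1.06  1.02  0.33 -1.11  0.2
 -0.14  3.3 ]
[[545.43 234.5  111.  ]
 [573.28 138.46  50.  ]]
rod end [553.81 213.07 227.  ] along from tcp 75.72268288238263 lat -0.09031084666008556
rod end [553.84 212.97 224.5 ] along from tcp 75.62435467475416 lat -0.09104195895449256
```

Emit:
send_rows(
  moves=[
    [[0,20,-0.5],[0,0,0],15],
    [[0,30,-0.5],[0,0,0],15],
    [[0,30,-0.5],[0,0,0],15],
    [[0,30,-0.5],[0,0,0],15],
    [[0,25,0],[0,0,0],15],
    [[0,15,0],[0,0,0],15],
    [[0,0,0],[0,0,0],15],
  ],
)

```text
time: 16.77
tool_pos: [574.3, 132.2, 82.8]
tcp_rot: [-1.565, -0.005, -1.295]
contact_force: [-0.4, 0.4, -4.2]
grip_width: 21.1
```

```bash
python3 - <<'E'
from h import *
st()
plan([573.3,138.5,75],0.283,1,15)
E
```

```text
t 16.77 p [574.3 132.2  82.8] phi 0.276 ydown [ 0.006 -0.003 -1.   ] F [-0.4  0.4 -4.2] M [ 0.01 -0.1  -0.01] w 21.1 j [ 0.1   0.63  1.55 -0.    0.96 -0.17]
now [574.3 132.2  82.8] max 10.1 0.4
[[[-6.4,7.8,0.7],[-0.3,-0.4,0.3],15]]
```

Emit:
send_rows(
  moves=[
    [[-3,4,0.5],[-0.3,-0.4,0.3],15],
    [[-2.5,3,0],[0,0,0],15],
    [[0,0,0],[0,0,0],15],
  ],
)

```text
time: 17.15
tool_pos: [574.9, 138.0, 78.1]
tcp_rot: [-1.566, 0.0, -1.288]
contact_force: [0.8, -0.1, -4.2]
grip_width: 21.3
```

```bash
python3 - <<'E'
from h import *
st()
plan([573.3,138.5,63.6],0.283,1,15)
im=viewer.capture("scene"); cv2.imwrite("pics/s8.png",cv2.resize(im[150:280,330:470],None,fx=4,fy=4,interpolation=cv2.INTER_CUBIC))
E
```

```text
t 17.15 p [574.9 138.   78.1] phi 0.283 ydown [ 0.004  0.001 -1.   ] F [ 0.8 -0.1 -4.2] M [-0.05 -0.11 -0.02] w 21.3 j [ 0.11  0.64  1.55  0.    0.96 -0.18]
now [574.9 138.   78.1] max 14.6 0.3
[[[-1.0,14.5,-1.4],[-0.3,-0.0,-0.0],15]]
```

View pics/s8.png

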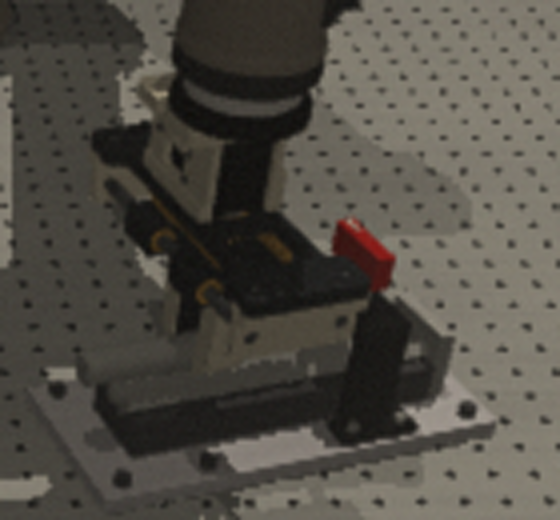

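The rod is just above the groove and the body clears the knob. I'll lower slowly.

Emit:
send_rows(
  moves=[
    [[-0.5,4,-1],[-0.3,0,0],15],
    [[0,4,-0.5],[0,0,0],15],
    [[0,3,0],[0,0,0],15],
    [[0,1.5,0],[0,0,0],15],
    [[0,0,0],[0,0,0],15],
  ],
)

```text
time: 17.82
tool_pos: [573.6, 138.1, 66.8]
tcp_rot: [-1.57, -0.0, -1.288]
contact_force: [-1.5, -0.2, -1.5]
grip_width: 20.8
```

```bash
python3 - <<'E'
from h import *
st()
plan([573.3,138.5,63.6],0.283,1,15)
E
```

```text
t 17.82 p [573.6 138.1  66.8] phi 0.283 ydown [ 0.001 -0.    -1.   ] F [-1.5 -0.2 -1.5] M [-0.1   0.21  0.05] w 20.8 j [ 0.11  0.65  1.55 -0.    0.94 -0.18]
now [573.6 138.1  66.8] max 3.2 0.0
[[[-0.5,3.2,-0.2],[-0.0,0.0,0.0],15]]
```

Emit:
send_rows(
  moves=[
    [[0,1,-1],[0,0,0],15],
    [[0,1,-0.3],[0,0,0],15],
    [[0,0,0],[0,0,0],15],
  ],
)

```text
time: 18.2
tool_pos: [573.5, 138.0, 66.7]
tcp_rot: [-1.566, -0.001, -1.288]
contact_force: [-2.1, 0.0, -0.5]
grip_width: 21.1
```

```bash
python3 - <<'E'
from h import *
st()
E
```

```text
t 18.2 p [573.5 138.   66.7] phi 0.283 ydown [ 0.004  0.    -1.   ] F [-2.1  0.  -0.5] M [-0.06  0.18  0.02] w 21.1 j [ 0.11  0.65  1.56 -0.    0.93 -0.18]
```

Emit:
send_rows(
  moves=[
    [[0,1,-2],[0,0,0],15],
    [[0,1.5,-1],[0,0,0],15],
    [[0,1.5,0],[0,0,0],15],
    [[0,0,0],[0,0,0],15],
  ],
)

```text
time: 18.7
tool_pos: [573.1, 137.9, 66.5]
tcp_rot: [-1.558, -0.002, -1.288]
contact_force: [-0.1, -0.1, -0.6]
grip_width: 21.3
```

```bash
python3 - <<'E'
from h import *
st()
im=viewer.capture("wrist"); cv2.imwrite("pics/w9.png",im)
E
```

```text
t 18.7 p [573.1 137.9  66.5] phi 0.283 ydown [ 0.013  0.002 -1.   ] F [-0.1 -0.1 -0.6] M [ 0.05  0.01 -0.01] w 21.3 j [ 0.11  0.65  1.57  0.    0.92 -0.18]
```

View pics/w9.png

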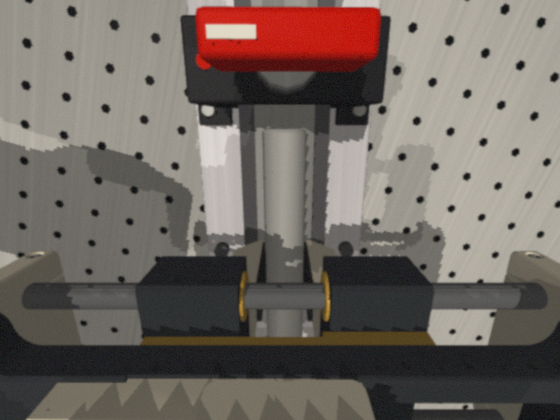

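Forces show the rod's weight is now carried and the lateral force is gone, so it's seated. Release.

Emit:
send_rows(
  moves=[
    [[0,0,0],[0,0,0],30],
    [[0,0,0],[0,0,0],40],
    [[0,0,0],[0,0,0],40],
    [[0,-10,0],[-0.3,0,0],40],
    [[0,-20,0],[-0.3,0,0],40],
    [[0,-30,0],[0,0,0],40],
    [[10,-30,0],[0,0,0],40],
  ],
)

```text
time: 19.62
tool_pos: [574.1, 128.1, 156.7]
tcp_rot: [-1.576, -0.001, -1.287]
contact_force: [1.2, 0.6, -0.1]
grip_width: 39.5
```

```bash
python3 - <<'E'
from fit import *
st()
cm=viewer.camera_model("wrist"); im=viewer.capture("wrist"); cv2.imwrite("pics/w10.png",im)
np.savez("w10.npz",r=cm['rvec'],t=cm['tvec'])
im=viewer.capture("scene"); cv2.imwrite("pics/s10.png",cv2.resize(im[150:280,330:470],None,fx=4,fy=4,interpolation=cv2.INTER_CUBIC))
F=(559.4,186.5,1.853)
# push start: tool ~150 mm behind groove -> x=-150
print(T(F,[(-150,0,70.)]))
E
```

```text
t 19.62 p [574.1 128.1 156.7] phi 0.284 ydown [-0.005 -0.002 -1.   ] F [ 1.2  0.6 -0.1] M [-0.08 -0.15  0.01] w 39.5 j [ 0.09  0.54  1.47 -0.    1.14 -0.19]
[[601.17092419  42.43338384  70.        ]]
```

View pics/w10.png

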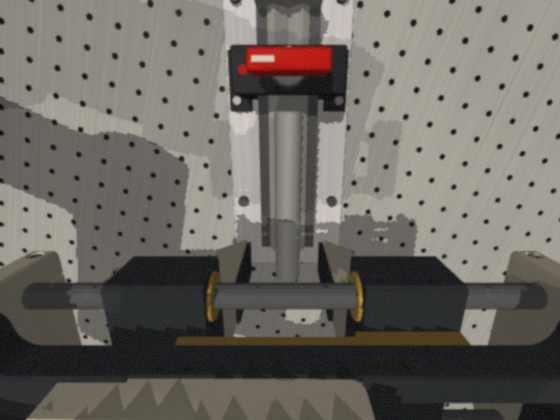

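View pics/s10.png

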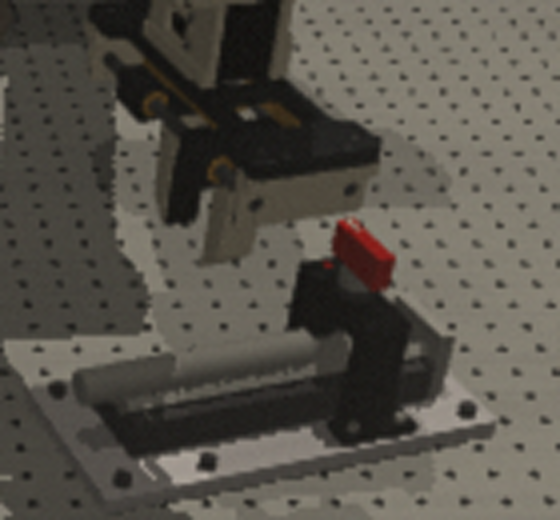

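The rod lies in the open groove with its far end short of the bridge (wrist (288,105)), centred between the lips. I'll back off, close the fingers and go behind the rod's end.

Emit:
send_rows(
  moves=[
    [[25,-10,0],[0,0,0],20],
    [[30,0,0],[0,0,0],0],
    [[30,0,0],[0,0,0],0],
    [[15,0,0],[0,0,0],0],
    [[0,0,0],[0,0,0],0],
    [[0,0,0],[0,0,0],0],
  ],
)

```text
time: 20.48
tool_pos: [603.5, 30.9, 168.8]
tcp_rot: [-1.572, -0.0, -1.287]
contact_force: [-0.4, 0.1, 0.7]
grip_width: 0.4
```

```bash
python3 - <<'E'
from fit import *
st()
cm=viewer.camera_model("wrist"); im=viewer.capture("wrist"); cv2.imwrite("pics/w11.png",im)
np.savez("w11.npz",r=cm['rvec'],t=cm['tvec'])
F=(559.4,186.5,1.853)
o,_=pose(); d=o['tool_pos'][:2]-np.array(F[:2]); c,s=np.cos(F[2]),np.sin(F[2]); print("fixture xy",d@[c,s],d@[-s,c])
p=T(F,[(-152,0,72.)])[0]; plan(p,0.282,4,0)
E
```

```text
t 20.48 p [603.5  30.9 168.8] phi 0.283 ydown [-0.001 -0.001 -1.   ] F [-0.4  0.1  0.7] M [-0.03 -0.1   0.01] w 0.4 j [-0.08  0.55  1.41 -0.    1.18 -0.36]
fixture xy -161.59429526389158 0.9732055257737657
now [603.5  31.  168.8] max 24.3 0.0
[[[-2.4,24.2,0.3],[0.0,0.0,0.0],0],[[-2.4,24.2,0.3],[0.0,0.0,0.0],0],[[-2.4,24.2,0.3],[0.0,0.0,0.0],0],[[-2.4,24.2,0.2],[0.0,0.0,0.0],0]]
```

View pics/w11.png

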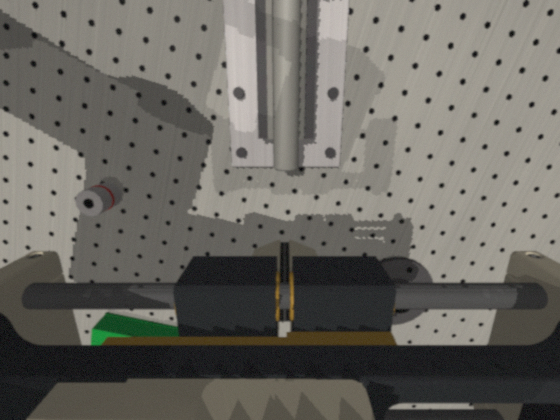

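Emit:
send_rows(
  moves=[
    [[0,24,0],[0,0,0],0],
    [[0,25,0],[0,0,0],0],
    [[0,25,0.5],[0,0,0],0],
    [[-2,18,0.5],[0,0,0],0],
    [[0,4,0],[0,0,0],0],
    [[0,0,0],[0,0,0],0],
  ],
)

```text
time: 21.28
tool_pos: [603.5, 39.1, 71.4]
tcp_rot: [-1.57, -0.0, -1.28]
contact_force: [-0.5, -0.7, -0.3]
grip_width: 0.2
```

```bash
cat >> fit.py <<'E'
F=(559.4,186.5,1.853)
def fx():
    st(); o,_=pose(); d=o['tool_pos'][:2]-np.array(F[:2]); c,s=np.cos(F[2]),np.sin(F[2]); print("fixture xy",(d@[c,s]).round(1),(d@[-s,c]).round(1),"Ffix",(o['contact_force'][:2]@[c,s]).round(1),(o['contact_force'][:2]@[-s,c]).round(1))
E
python3 - <<'E'
from fit import *
fx()
cm=viewer.camera_model("wrist"); 
d=np.load("w11.npz"); cm['rvec'],cm['tvec']=d['r'],d['t']
e=w(cm,(287.5,169.5),52)[:2]-np.array(F[:2]); c,s=np.cos(F[2]),np.sin(F[2]); print("rod end",e@[c,s],e@[-s,c])
im=viewer.capture("scene"); cv2.imwrite("pics/s12.png",cv2.resize(im[130:300,300:470],None,fx=3.5,fy=3.5,interpolation=cv2.INTER_CUBIC))
E
```

```text
t 21.27 p [603.5  39.1  71.4] phi 0.29 ydown [ 0.001  0.    -1.   ] F [-0.5 -0.7 -0.3] M [-0.01 -0.1   0.07] w 0.2 j [-0.06  0.67  1.51  0.    0.97 -0.35]
fixture xy -153.8 -1.3 Ffix -0.5 0.7
rod end -125.54040928785382 -1.8227697186746363
```

View pics/s12.png

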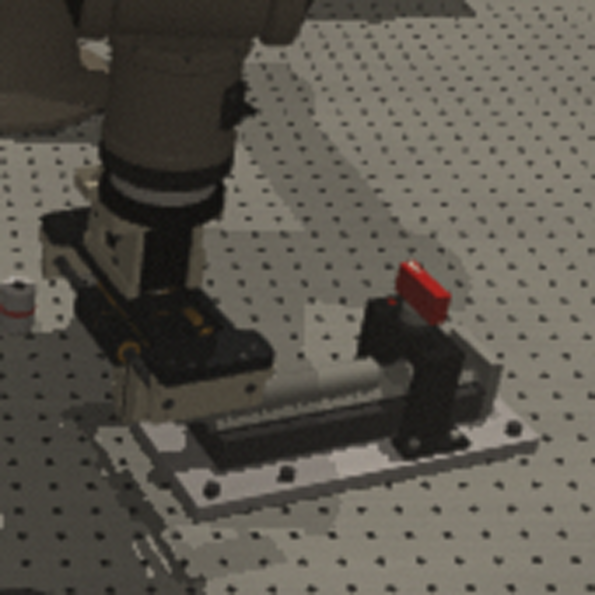

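Emit:
send_rows(
  moves=[
    [[-5,0,0],[0,0.4,0],0],
    [[-5,0,0],[0,0,0],0],
    [[-5,0,0],[0,0,0],0],
    [[-5,0,0],[0,0,0],0],
    [[-5,0,0],[0,0,0],0],
    [[-5,0,0],[0,0,0],0],
  ],
)

```text
time: 22.08
tool_pos: [595.9, 68.8, 73.8]
tcp_rot: [-1.566, -0.003, -1.288]
contact_force: [1.2, -2.2, -0.6]
grip_width: 0.5
```

```bash
python3 - <<'E'
from fit import *
fx()
E
```

```text
t 22.07 p [595.9  68.8  73.8] phi 0.283 ydown [ 0.006 -0.002 -1.   ] F [ 1.2 -2.2 -0.6] M [-0.52 -0.25  0.01] w 0.5 j [-0.01  0.65  1.52 -0.    0.96 -0.29]
fixture xy -123.2 -2.3 Ffix -2.4 -0.5
```

Emit:
send_rows(
  moves=[
    [[-5,0.5,-0.5],[0,0,0],0],
    [[-5,0.5,-0.5],[-0.3,0,0],0],
    [[-5,0.5,-0.5],[0,0,0],0],
    [[-5,0.5,-0.5],[0,0,0],0],
    [[-5,0.3,0],[0,0,0],0],
    [[-5,0,0],[0,0,0],0],
    [[-5,0,0],[0,0,0],0],
    [[-5,0,0],[0,0,0],0],
  ],
)

```text
time: 23.08
tool_pos: [585.0, 106.5, 73.8]
tcp_rot: [-1.565, -0.009, -1.288]
contact_force: [1.2, -4.4, 1.6]
grip_width: 0.5
```

```bash
python3 - <<'E'
from fit import *
fx()
E
```

```text
t 23.07 p [585.  106.5  73.8] phi 0.283 ydown [ 0.008 -0.007 -1.   ] F [ 1.2 -4.4  1.6] M [-0.71 -0.32  0.01] w 0.5 j [ 0.05  0.65  1.54 -0.01  0.95 -0.22]
fixture xy -84.0 -2.3 Ffix -4.5 0.1
```

Emit:
send_rows(
  moves=[
    [[-5,0,-0.3],[0,0,0],0],
    [[-5,0,-0.3],[0,0,0.3],0],
    [[-4,0,0],[0,0,0],0],
    [[-3,0,0],[0,0,0],0],
  ],
)

```text
time: 23.58
tool_pos: [579.7, 124.2, 73.8]
tcp_rot: [-1.564, -0.003, -1.288]
contact_force: [2.7, -2.5, 0.7]
grip_width: 0.5
```

```bash
python3 - <<'E'
from fit import *
fx()
im=viewer.capture("wrist"); cv2.imwrite("pics/w13.png",im)
im=viewer.capture("scene"); cv2.imwrite("pics/s13.png",cv2.resize(im[130:300,300:470],None,fx=3.5,fy=3.5,interpolation=cv2.INTER_CUBIC))
E
```

```text
t 23.57 p [579.7 124.2  73.8] phi 0.283 ydown [ 0.008 -0.001 -1.   ] F [ 2.7 -2.5  0.7] M [-0.63 -0.48 -0.  ] w 0.5 j [ 0.08  0.64  1.55 -0.    0.94 -0.2 ]
fixture xy -65.4 -2.2 Ffix -3.2 -1.9
```

View pics/w13.png

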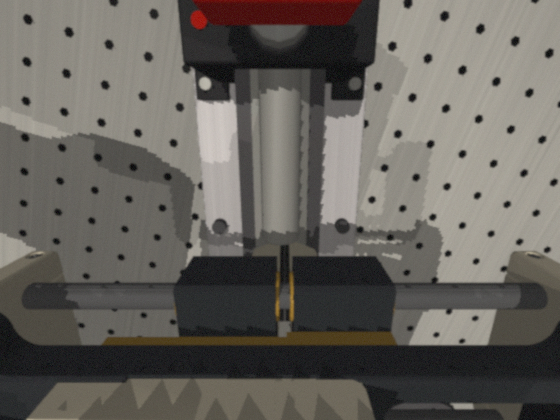

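View pics/s13.png

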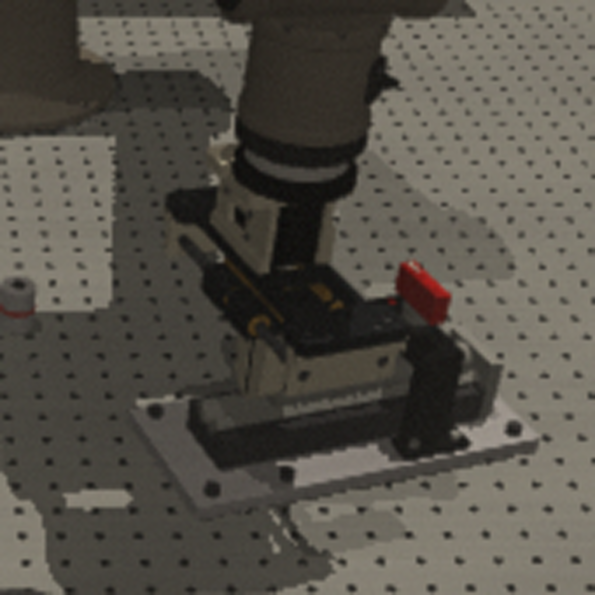

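The rod is passing under the bridge. I'll carry on in small steps until the force rises at the stop.

Emit:
send_rows(
  moves=[
    [[-2.5,0,-0.3],[0,0,0],0],
    [[-2.5,0,-0.3],[0,0,0],0],
  ],
)

```text
time: 23.92
tool_pos: [578.2, 128.6, 73.9]
tcp_rot: [-1.563, -0.004, -1.288]
contact_force: [4.0, -11.1, -1.1]
grip_width: 0.6
```

```bash
python3 - <<'E'
from fit import *
fx()
E
```

```text
t 23.93 p [578.2 128.6  73.9] phi 0.283 ydown [ 0.009 -0.002 -1.   ] F [  4.  -11.1  -1.1] M [-1.93 -0.92 -0.03] w 0.6 j [ 0.09  0.64  1.55 -0.    0.94 -0.19]
fixture xy -60.8 -2.0 Ffix -11.8 -0.7
```

Emit:
send_rows(
  moves=[
    [[-2,0,0],[0,0,0],0],
  ],
)

```text
time: 24.05
tool_pos: [578.2, 128.8, 73.8]
tcp_rot: [-1.563, -0.007, -1.287]
contact_force: [4.2, -14.2, 0.4]
grip_width: 0.4
```

```bash
python3 - <<'E'
from fit import *
fx()
E
```

```text
t 24.05 p [578.2 128.8  73.8] phi 0.284 ydown [ 0.01  -0.005 -1.   ] F [  4.2 -14.2   0.4] M [-2.56 -0.89 -0.  ] w 0.4 j [ 0.09  0.64  1.55 -0.01  0.94 -0.19]
fixture xy -60.7 -2.0 Ffix -14.8 -0.1
```

Force is 14.8 N with no further motion at x -60.7, which is what a rod against the stop should give. I'll back off and inspect.

Emit:
send_rows(
  moves=[
    [[3,0,0],[0,0,0],0],
    [[10,0,0],[0,0,0],0],
    [[15,-10,0],[0,0,0],0],
    [[5,-40,0],[0,0,0],40],
    [[0,-50,0],[0,0,0],40],
    [[0,-40,0],[0,0,0],40],
    [[0,0,0],[0,0,0],40],
  ],
)

```text
time: 24.92
tool_pos: [585.6, 94.2, 219.4]
tcp_rot: [-1.567, -0.003, -1.289]
contact_force: [0.3, 0.2, -0.0]
grip_width: 35.4
```

```bash
python3 - <<'E'
from fit import *
fx()
cm=viewer.camera_model("wrist"); im=viewer.capture("wrist"); cv2.imwrite("pics/w14.png",im)
np.savez("w14.npz",r=cm['rvec'],t=cm['tvec'])
cv2.imwrite("pics/w14z.png",cv2.resize(im[0:260,180:390],None,fx=3,fy=2.3,interpolation=cv2.INTER_CUBIC))
im=viewer.capture("top"); cv2.imwrite("pics/t14.png",cv2.resize(im[150:230,100:235],None,fx=5.9,fy=5.9,interpolation=cv2.INTER_CUBIC))
E
```

```text
t 24.93 p [585.6  94.2 219.4] phi 0.282 ydown [ 0.005 -0.002 -1.   ] F [ 0.3  0.2 -0. ] M [-0.01 -0.17 -0.05] w 35.4 j [ 0.03  0.49  1.38 -0.    1.27 -0.25]
fixture xy -96.0 0.5 Ffix 0.1 -0.4
```

View pics/w14.png

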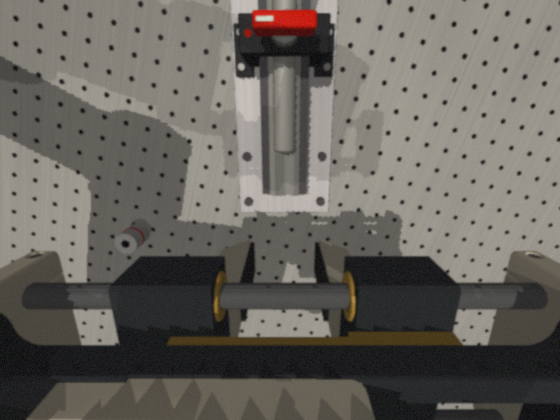

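View pics/t14.png

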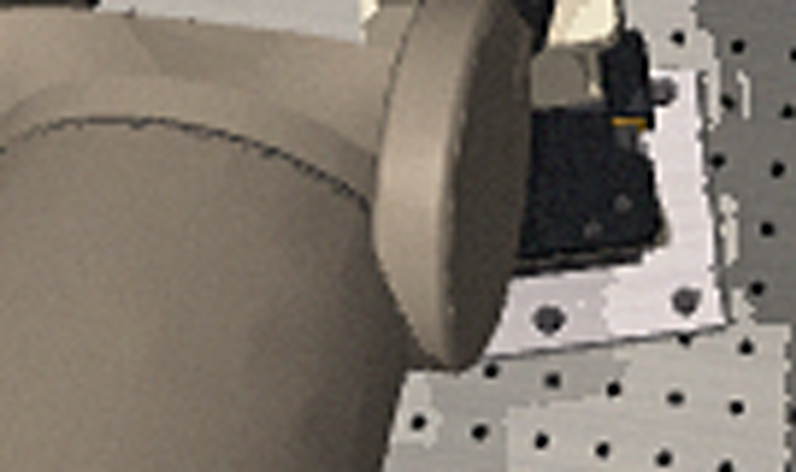

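```bash
python3 - <<'E'
from fit import *
cm=viewer.camera_model("wrist"); d=np.load("w14.npz"); cm['rvec'],cm['tvec']=d['r'],d['t']
c,s=np.cos(F[2]),np.sin(F[2])
for p,z in (((285,152),52),((285,196),40),((284,22),122)): 
    e=w(cm,p,z)[:2]-np.array(F[:2]); print(p,e@[c,s],e@[-s,c])
plan([545.5,234.5,200],1.853,10,40)
E
```

```text
(285, 152) -50.98709066909406 -0.9765985311301825
(285, 196) -101.47461800251718 -1.0702231410227523
(284, 22) 47.7450189812992 0.1974449745848815
now [583.9  94.2 215.6] max 14.6 9.0
[[[-14.5,1.5,0.2],[0.0,-9.0,-0.0],40],[[-14.3,1.5,2.5],[0.0,-9.0,-0.0],40],[[-13.8,1.5,4.7],[0.0,-9.0,-0.0],40],[[-12.9,1.5,6.8],[0.0,-9.0,-0.0],40],[[-11.6,1.5,8.7],[0.0,-9.0,-0.0],40],[[-10.1,1.5,10.4],[0.0,-9.0,-0.0],40],[[-8.4,1.5,11.9],[0.0,-9.0,-0.0],40],[[-6.4,1.6,13.1],[0.0,-9.0,-0.0],40],[[-4.3,1.6,13.9],[0.0,-9.0,-0.0],40],[[-2.1,1.6,14.4],[0.0,-9.0,-0.0],40]]
```

The rod end measures x ≈ -50 to -51, so it's home. Now to the knob.

Emit:
send_rows(
  moves=[
    [[-14.5,1,0],[0,-9,0],40],
    [[-14,1,2.5],[0,-9,0],40],
    [[-14,1,4.5],[0,-9,0],40],
    [[-13,1,7],[0,-9,0],40],
    [[-11.5,1,8.5],[0,-9,0],40],
    [[-10,1,10.5],[0,-9,0],40],
    [[-8.5,1,12],[0,-9,0],40],
    [[-6.5,1,13],[0,-9,0],40],
    [[-4,1,14],[0,-9,0],40],
    [[-2,1,10],[0,-4,0],40],
    [[0,0,0],[0,0,0],40],
  ],
)

```text
time: 26.4
tool_pos: [532.6, 229.0, 185.2]
tcp_rot: [-1.568, 0.043, 0.241]
contact_force: [-0.2, 0.0, -0.1]
grip_width: 40.1
```

```bash
python3 - <<'E'
from fit import *
fx()
cm=viewer.camera_model("wrist"); im=viewer.capture("wrist"); cv2.imwrite("pics/w15.png",im)
np.savez("w15.npz",r=cm['rvec'],t=cm['tvec'])
plan([545.5,234.5,140],1.853,5,40)
E
```

```text
t 26.4 p [532.6 229.  185.2] phi 1.812 ydown [-0.042 -0.008 -0.999] F [-0.2  0.  -0.1] M [ 0.12 -0.15 -0.01] w 40.1 j [ 0.27  0.52  1.43  0.    1.24 -1.54]
fixture xy 48.3 13.9 Ffix 0.1 0.2
now [532.7 228.6 185.2] max 9.5 0.5
[[[3.1,8.9,0.5],[-0.0,-0.5,-0.5],40],[[3.1,8.9,0.5],[-0.0,-0.5,-0.5],40],[[3.0,9.0,0.5],[-0.0,-0.5,-0.5],40],[[2.9,9.0,0.5],[-0.0,-0.5,-0.5],40],[[2.9,9.0,0.4],[-0.0,-0.5,-0.5],40]]
```

View pics/w15.png

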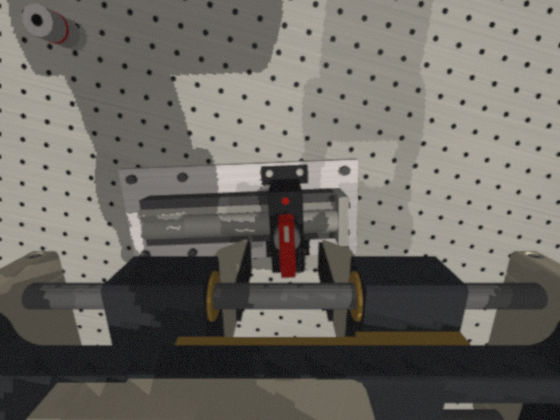

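```bash
python3 - <<'E'
import cv2
im=cv2.imread("pics/w15.png"); cv2.imwrite("pics/w15z.png",cv2.resize(im[150:290,230:370],None,fx=4.2,fy=4.2,interpolation=cv2.INTER_CUBIC))
E
```

```text
(no output)
```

View pics/w15z.png

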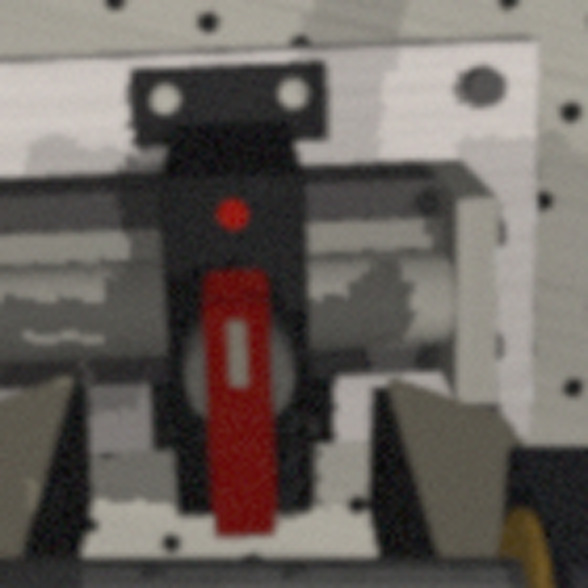

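The rod's end meets the stop face at zoom (455,300), and the knob is still open. I'll lower onto the knob.

Emit:
send_rows(
  moves=[
    [[6,5,0.5],[0,-1,-1],40],
    [[6,8,0.5],[0,-1,-1],40],
    [[3,10,0.5],[0,-0.5,-0.5],40],
    [[0,10,0],[0,0,0],40],
    [[0,0,0],[0,0,0],40],
  ],
)

```text
time: 27.08
tool_pos: [547.2, 232.4, 147.8]
tcp_rot: [-1.568, -0.001, 0.283]
contact_force: [0.4, -0.5, 0.1]
grip_width: 40.0
```

```bash
python3 - <<'E'
from fit import *
fx()
plan([545.5,234.5,127],1.853,3,40)
E
```

```text
t 27.07 p [547.2 232.4 147.8] phi 1.853 ydown [ 0.     0.003 -1.   ] F [ 0.4 -0.5  0.1] M [ 0.12 -0.15  0.03] w 40.0 j [ 0.27  0.56  1.47  0.    1.12 -1.58]
fixture xy 47.4 -1.1 Ffix -0.6 -0.3
now [547.2 232.4 147.8] max 7.0 0.1
[[[-0.4,6.9,0.8],[-0.1,0.0,0.0],40],[[-0.4,6.9,0.8],[-0.1,0.0,0.0],40],[[-0.4,6.9,0.8],[-0.1,0.0,0.0],40]]
```

Emit:
send_rows(
  moves=[
    [[-0.5,7,1],[0,0,0],40],
    [[-0.5,7,1],[0,0,0],40],
    [[0,6,0.5],[0,0,0],40],
    [[0,0,0],[0,0,0],8],
    [[0,0,0],[0,0,0],8],
    [[0,0,0],[0,0,0],8],
    [[0,0,0],[0,0,0],8],
    [[0,0,0],[0,0,0],8],
    [[0,0,0],[0,0,0],8],
  ],
)

```text
time: 28.2
tool_pos: [545.9, 234.5, 127.1]
tcp_rot: [-1.569, -0.002, 0.282]
contact_force: [0.1, -0.2, -0.9]
grip_width: 11.5
```

```bash
python3 - <<'E'
from fit import *
fx()
E
```

```text
t 28.2 p [545.9 234.5 127.1] phi 1.853 ydown [ 0.002  0.003 -1.   ] F [ 0.1 -0.2 -0.9] M [ 0.04 -0.19 -0.01] w 11.5 j [ 0.28  0.58  1.49  0.    1.07 -1.58]
fixture xy 49.8 -0.4 Ffix -0.2 -0.1
```

Emit:
send_rows(
  moves=[
    [[0,0,0],[0,6,0],8],
    [[0,0,0],[0,6,0],8],
    [[0,0,0],[0,6,0],8],
    [[0,0,0],[0,6,0],8],
    [[0,0,0],[0,6,0],8],
    [[0,0,0],[0,6,0],8],
    [[0,0,0],[0,6,0],8],
  ],
)

```text
time: 29.08
tool_pos: [545.9, 234.1, 127.1]
tcp_rot: [-1.568, -0.001, -0.473]
contact_force: [0.3, -0.5, -0.7]
grip_width: 12.0
```

```bash
python3 - <<'E'
from fit import *
fx()
E
```

```text
t 29.07 p [545.9 234.1 127.1] phi 1.098 ydown [ 0.002  0.002 -1.   ] F [ 0.3 -0.5 -0.7] M [-0.1  -0.2   0.11] w 12.0 j [ 0.28  0.58  1.49  0.    1.07 -0.82]
fixture xy 49.4 -0.3 Ffix -0.5 -0.2
```

Emit:
send_rows(
  moves=[
    [[0,0,0],[0,6,0],8],
    [[0,0,0],[0,6,0],8],
    [[0,0,0],[0,6,0],8],
    [[0,0,0],[0,6,0],8],
    [[0,0,0],[0,3,0],8],
    [[0,0,0],[0,3,0],8],
  ],
)

```text
time: 29.82
tool_pos: [545.7, 233.8, 127.1]
tcp_rot: [-1.569, -0.0, -1.014]
contact_force: [-0.5, -1.1, -0.5]
grip_width: 12.0
```

```bash
python3 - <<'E'
from fit import *
fx()
E
```

```text
t 29.82 p [545.7 233.8 127.1] phi 0.557 ydown [ 0.001  0.001 -1.   ] F [-0.5 -1.1 -0.5] M [-0.12 -0.19  0.16] w 12.0 j [ 0.28  0.58  1.49  0.    1.07 -0.28]
fixture xy 49.3 -0.0 Ffix -0.9 0.8
```

Emit:
send_rows(
  moves=[
    [[0,0,0],[0,3,0],8],
    [[0,0,0],[0,3,0],8],
    [[0,0,0],[0,3,0],8],
    [[0,0,0],[0,2.5,0],8],
  ],
)

```text
time: 30.32
tool_pos: [545.7, 233.8, 127.1]
tcp_rot: [-1.569, -0.001, -1.22]
contact_force: [0.2, -0.4, -1.0]
grip_width: 12.0
```

```bash
python3 - <<'E'
from fit import *
fx()
E
```

```text
t 30.32 p [545.7 233.8 127.1] phi 0.351 ydown [ 0.002 -0.    -1.   ] F [ 0.2 -0.4 -1. ] M [-0.12 -0.27  0.66] w 12.0 j [ 0.28  0.58  1.49 -0.    1.07 -0.07]
fixture xy 49.2 0.0 Ffix -0.4 -0.1
```

Emit:
send_rows(
  moves=[
    [[0,0,0],[0,2.5,0],8],
    [[0,0,0],[0,0,0],8],
  ],
)

```text
time: 30.58
tool_pos: [545.6, 233.9, 127.1]
tcp_rot: [-1.569, -0.001, -1.261]
contact_force: [0.5, -1.2, -0.5]
grip_width: 12.5
```

```bash
python3 - <<'E'
from fit import *
fx()
E
```

```text
t 30.57 p [545.6 233.9 127.1] phi 0.31 ydown [ 0.002 -0.001 -1.   ] F [ 0.5 -1.2 -0.5] M [-0.27 -0.26  0.79] w 12.5 j [ 0.28  0.58  1.49 -0.    1.07 -0.03]
fixture xy 49.4 0.1 Ffix -1.3 -0.2
```

The closed stop is reached: moment 0.79 N·m and the fingers are slipping on the bar. Release, rise and check.

Emit:
send_rows(
  moves=[
    [[0,0,0],[0,0,0],40],
    [[0,0,0],[0,0,0],40],
    [[0,0,0],[0,0,0],40],
    [[0,-20,0],[0,0,0],40],
    [[0,-40,0],[0,0,0],40],
    [[0,-40,0],[0,0,0],40],
    [[10,-20,0],[0,0,0],40],
    [[30,0,0],[0,0,0],40],
    [[0,0,0],[0,0,0],40],
  ],
)

```text
time: 31.7
tool_pos: [557.7, 195.7, 251.4]
tcp_rot: [-1.568, 0.0, -1.261]
contact_force: [0.9, 0.1, 0.1]
grip_width: 40.2
```

```bash
python3 - <<'E'
from fit import *
fx()
cm=viewer.camera_model("wrist"); im=viewer.capture("wrist"); cv2.imwrite("pics/w16.png",im)
np.savez("w16.npz",r=cm['rvec'],t=cm['tvec'])
cv2.imwrite("pics/w16z.png",cv2.resize(im[50:260,190:380],None,fx=3.5,fy=2.8,interpolation=cv2.INTER_CUBIC))
im=viewer.capture("scene"); cv2.imwrite("pics/s16.png",im)
E
```

```text
t 31.7 p [557.7 195.7 251.4] phi 0.31 ydown [ 0.002  0.001 -1.   ] F [0.9 0.1 0.1] M [-0.05 -0.15 -0.03] w 40.2 j [ 0.21  0.46  1.33  0.    1.35 -0.1 ]
fixture xy 9.3 -0.9 Ffix -0.1 -0.9
```

View pics/w16.png

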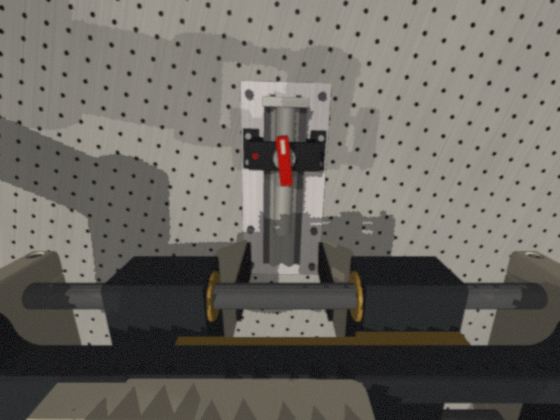

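View pics/w16z.png

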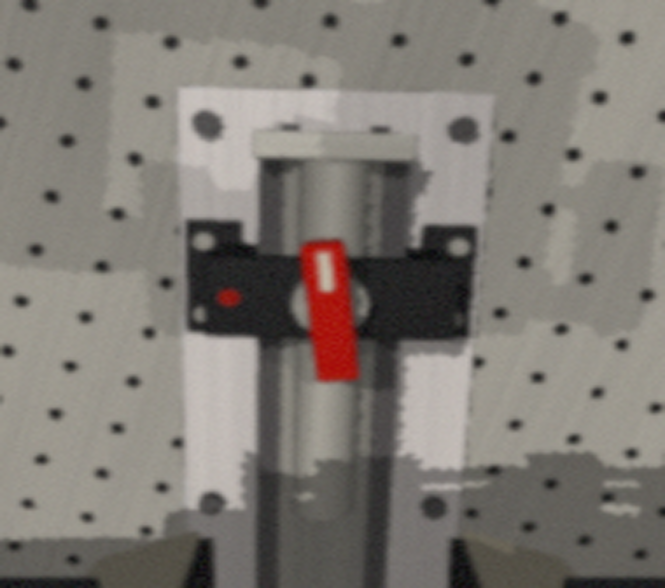

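View pics/s16.png

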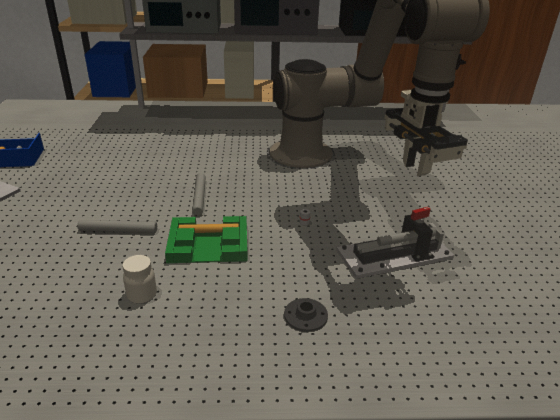

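```bash
python3 - <<'E'
from fit import *
cm=viewer.camera_model("wrist"); d=np.load("w16.npz"); cm['rvec'],cm['tvec']=d['r'],d['t']
un=lambda p:(np.array(p,float)+.5)/np.array([3.5,2.8])-.5+np.array([190,50])
a,b=[w(cm,p,122) for p in un([(324,250),(337.5,380)])]
th=np.arctan2(*(a-b)[[1,0]])%(2*np.pi); print("len",np.linalg.norm(a-b),"joint",F[2]+np.pi/2-th)
c,s=np.cos(F[2]),np.sin(F[2])
for p,z in (((325,520),52),((335,158),58)):
    e=w(cm,un(p),z)[:2]-np.array(F[:2]); print(e@[c,s],e@[-s,c])
E
```

```text
len 42.6380354998141 joint 1.460295293678567
-51.997092790949864 -0.9477118630343416
100.61859480982059 -0.08284107664611536
```

```bash
python3 - <<'E'
from h import *
print(bot.close_job()); st()
E
```

```text
the job is handed in; nothing more can be done
None
the job is handed in; nothing more can be done
```

The steel rod is home against the end stop and clamped, and I handed the job in at about 32 s of the 72 s allowed. The sequence was as asked: knob opened, rod laid in the groove and released, rod pushed home, knob closed.

**Last checks**
- **Open stop:** the moment rose to 0.81 N·m at the stop, and the camera put the knob at about 0 rad afterwards.
- **Rod home:** the push force rose from about 4 N to 15 N with no further motion. The rod end measured at fixture x -51 mm, where -50 is expected. A close-up view before clamping showed the rod touching the stop face.
- **Closed stop:** the moment rose to 0.79 N·m and the fingers slipped slightly on the bar. The camera measured the knob at 1.46 rad, against 1.45 for fully closed.
- **Other objects:** the brass rod, flange, reservoir and coupling look unmoved in the final scene picture. The gripper was clear of everything, with forces near zero.

**Mismatches**
- **First knob grip:** the first try caught on the hub at 18 mm opening, so I raised a few millimetres and gripped again.
- **Rod height:** when laid in the groove, the rod took the support about 3 mm higher than my estimate. I judged it seated because its weight was carried and the sideways force had gone.
- **Rod end after clamping:** the final reading was -52 mm, about 2 mm from nominal. I put this down to camera resolution and the assumed height of the rod's edge.

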